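Hold the thread chaser over the plug hole for greasing

ROBOT

A 6-joint arm with a two-finger parallel gripper is mounted at the origin on the work surface. World frame = base frame: x ahead of the robot, y to its left, z up, the work surface at z = 0. Lengths are in m, angles in rad, forces in N, time in s.
With the tool pointing down it reaches from about 0.275 to 0.825 m from the base axis. Payload 4.9 kg.
Tool frame: the origin (TCP) lies at the very end of the fingers, on their centre line; the grasp point (between the pads) lies 19 mm behind it; z points along the fingers, y is the direction in which the jaws open and shut (so a half turn about z gives the same grasp; the last joint's range is limited). The gripper opens to 85 mm and grips with 20 to 120 N. Pads are 22 mm wide; open, the fingers measure 114 mm over their backs; the gripper's body (76 mm by 85 mm) begins 54 mm behind the grasp point. The pads swing forward as they close: fully open they stand 13 mm farther back than shut.
Start: joints at [-1.258, 0.326, -0.193, 1.052, 0, 1.437], TCP at [0.238, -0.496, 0.231] pointing down, gripper open.
Joint ranges: [-2.65, 2.65], [-0.97, 1.79], [-1.3, 1.35], [-1.93, 2.1], [-1.47, 1.37], [-3.14, 3.14]. Speed limits (rad/s): [2.57, 2.57, 3.14, 3.14, 3.14, 3.14].

INTERFACE

Orientations are given as a 3x3 rotation matrix whose columns are the frame's x, y, z axes.
In Python, from plant import * gives the robot as it stands. The module is installed in compiled form; this text tells all that it offers.
- The arm moves only by the tool drive_tool, never from a script. Its argument "steps" is a list of rows, each an object of numbers: "gripper": the gripper's target within -1 to 1 (shut at 1, half-way at 0, fully open at -1); "dx", "dy", "dz": the shift along the tool's x, y, z each as a share of 30 cm, from -1 to 1; "rx", "ry", "rz": the turn, a rotation vector about the tool's x, y, z each as a share of pi rad, from -1 to 1. A call has 1 to 5 rows; each row shifts and turns the commanded pose from where the row before left it, along the tool's axes as they then stand; what a row does not reach is not made up. A row lasts 1/12 s, in which the tool goes at most 41.7 mm and 7.16 degrees, less where a joint would pass 70% of its speed; a pose out of reach is approached as far as the arm can. A call with a number of a shift or a turn outside -1 to 1 is refused whole. A call with a gripper value outside its range is refused whole. The fingers move at their own pace and stop on an object; "grip_force" is the grip in N (left out, the last holds). Time passes only in rows, so rows that do not move let the fingers close. It gives the time, the measured TCP pose, the force and the opening at its end, in the units of the state.
- state(): the state, without advancing time (a new reading comes with each control period).
- grab_frame(name): name is "scene" or "top"; returns the picture (400x640x3 uint8, blue, green, red); there is no depth.
- camera_info(name): a dict with "fovy" (degrees; the focal length in pixels is half the picture's height over the tangent of half this angle, whatever the lens; pixels are square), "cx", "cy" (the principal point, pixels), "distortion" ([k1, k2, p1, p2, k3] as OpenCV has them; the pictures are not rectified), "pose" (4x4, takes a point from camera to world coordinates). Camera axes: x right, y up, looking along -z (the intrinsics and any distortion apply to the point x, -y, -z); pixel columns grow to the right and rows downward; lengths in m; the calibration is good to about 2 mm. A picture is of the moment at which its call begins. camera_info takes no time and is no camera call.
- hand_in(): hands the job in, once; it reports no verdict.
The state is a dict: "time": time; "joints": joint angles; "qd": joint speeds; "joint_torque": joint torques, N m; "position": TCP position; "orientation": TCP orientation; "contact_force": force on the tool from outside, world axes, zero at the start; "wrist_torque": the same for the moment, N m; "grip_width": finger opening in m.
Only numpy, scipy, OpenCV 4.12 (cv2) and the standard library are available. Lean on these libraries where they do the work, as an engineer would, in place of code of your own. Each camera call takes 0.05 s, during which the arm holds its last target.

TASK

Pull open the drawer of the grey parts cabinet, take out the steel spark plug thread chaser that stands in it, carry it over the handle of the wooden tool tote to the finned cylinder head, and hold it upright and centred over the spark plug hole, its tip about 1 cm above the mouth of the hole, so that I can brush grease into its flutes before it is wound in. Neither the chaser nor the gripper may touch the head or the tote at any time, and the other things on the bench stay where they are. Finish with the chaser still held motionless in the gripper over the hole: do not put it down or let go.

Things in the scene. Friction and masses are not known exactly. Their poses are not given: they have to be found in the camera images.
- drawer (a joint): how far the drawer of the grey steel parts cabinet is pulled out, in m: 0 shut (as at the start), 0.16 at its stop. It slides level along the cabinet's -x, against about 2 N of friction, and stays where it is left. The chaser comes out from under the cabinet's top only beyond 0.09; 0.14 to 0.16 gives good room for a gripper.
- drawer_handle (a point): middle of the drawer's handle, a level steel bar 11 mm thick, 100 mm long along y, 35 mm in front of the drawer's front panel (29 mm of free gap behind it for a finger from above; posts at y +-42 mm). It lies 36 mm below the cabinet's top, 86 mm above the bench, and moves with the drawer. Axes are the cabinet's: x points into the cabinet, the drawer opens along -x, z up.
- cabinet: grey sheet-steel cabinet, fixed to the bench, 240 mm deep, 190 mm wide, 122 mm high, one drawer across its front (outer panel 10 mm thick). It stands left or right of the tote. Origin on the bench 60 mm in front of the middle of its front face; x points into it. With the drawer shut the chaser stands on its middle line, 65 mm behind the face.
- chaser_block (a point): mouth of the upright hole, 15.5 mm wide and 30 mm deep, in which the chaser stands, in a wooden block 56 x 64 mm fixed in the drawer; 46 mm above the bench; moves with the drawer. Axes are the cabinet's. The drawer is 162 mm wide inside, its sides reach 80 mm and its front panel 113 mm above the bench; the panel lies 65 mm from the hole (-x), and a low divider 48 mm from it (+x).
- chaser_grip (a point): centre of the thread chaser's round knurled steel body, 22 mm across, 28 mm tall: the place to grip. 64 mm above the tip, on the axis; z up along the axis. The chaser stands upright, 88 mm long, about 0.15 kg; from the tip up: fluted 14 mm thread 32 mm long, 11 mm neck to 50 mm, knurled body to 78 mm, 13 mm hexagon to 88 mm. At the start in the shut drawer, 80 mm above the bench.
- chaser_tip (a point): middle of the chaser's lower end (the tip), on its axis, 64 mm below chaser_grip.
- plug_hole (a point): centre of the mouth of the spark plug hole, a 14 mm upright through hole in a bright round boss 33 mm across on the cylinder head; this point lies level with the boss's top, 63 mm above the bench; z up. Cooling fins stand 22 mm higher than the boss (85 mm above the bench) around it, no nearer than 22 mm to the hole's axis.
- head: aluminium cylinder head of a small side-valve engine, gasket face down on two wooden battens, fixed; 118 mm along its x, 160 mm along its y, top of the fins 85 mm above the bench; origin on the bench under its middle, the plug hole 30 mm from it along +y. It stands on the other side of the tote from the cabinet.
- tote: open wooden tool carrier in the middle of the bench, fixed, 280 mm along its x, 100 mm wide along its y, origin on the bench under its middle; sides 75 mm high, end boards 165 mm high, and a round handle bar along x over the middle, its top 156 mm above the bench. Tools in it stay below the bar.
- grease_tin: red tin of grease 72 mm across, 46 mm high, standing behind the head; leave it.
- insulator: white ceramic plug insulator, standing, 23 mm across at its foot, 66 mm high, in front of the head; leave it.
- lever: green plastic throttle lever lying flat, 86 mm long, 16 mm high, in front of the head; origin under its hub; leave it.
- jet_holder: brass jet holder, standing, 41 mm high, 20 mm across, behind the head; leave it.
- oil_bottle: blue oil bottle, 60 mm across, 170 mm high, standing beyond the tote; leave it.

How it is judged:
On the way, in this order (a step that is already met when the one before it is completed fails the run):
1. the drawer is pulled open (80 mm or more) (value of joint drawer above 0.08 m), for 0.1 s.
2. the chaser passes over the tote, its tip above the handle (height (world z) of chaser_tip above 0.158 m and y of chaser_tip in the frame of tote between -0.05 and 0.05 m and x of chaser_tip in the frame of tote between -0.15 and 0.15 m), for 0.02 s.
At the end, for the whole second after the job is handed in: The chaser is held in the fingers, motionless (under 10 mm/s) and upright within 0.1 rad, its tip 4 to 18 mm above the mouth of the plug hole and within 5 mm of the hole's axis sideways, not touching the head (horizontal distance between chaser_tip and plug_hole below 0.005 m and z of chaser_tip in the frame of plug_hole between 0.004 and 0.018 m and angle between chaser_grip's own z axis and vertical below 0.1 rad and linear speed of chaser below 0.01 m/s and contact force between the fingers and chaser above 1 N and contact force between chaser and head below 0.2 N); the arm keeps its last pose, push and grip.
It fails at once if the chaser touches the cylinder head (contact force between chaser and head above 1 N).
It fails at once if the gripper or arm touches the cylinder head (contact force between any of the fingers, the arm and head above 1 N).
It fails at once if the tote is struck (contact force between any of the fingers, the arm, chaser and tote above 1 N).
It fails at once if another thing on the bench is moved by more than 15 mm (distance of any of grease_tin, insulator, lever, jet_holder, oil_bottle from where it was at the start of the episode above 0.015 m).
It fails at once if another thing on the bench is tipped (angle between any of grease_tin, insulator, lever, jet_holder, oil_bottle's own z axis and vertical above 0.3 rad).
It also fails if it takes over 58 s, if anything falls off the work surface, if the arm or the gripper's body presses on something with over 40 N, if the wrist force passes 120 N, or if a joint passes its speed limit or range.

## Working session

There is one attempt and no reset: what is moved stays moved. The work goes in short steps, Python scripts to look and compute and a tool call to move; the robot and the scene stay as the last step left them, time stands still between calls to the robot, and variables do not carry over. Pictures are saved under pics/ and viewed, and the job is handed in when it is done.

Besides the shell and the picture viewer there is one more tool, called after "Call:" by a JSON object that holds its "api" and its "payload". drive_tool: Moves the arm, as the interface text tells. Shift numbers are shares of 30 cm and turn numbers shares of pi rad, none past 1 either way. Its arguments: {"type":"object","properties":{"steps":{"type":"array","items":{"type":"object","properties":{"gripper":{"type":"number"},"dx":{"type":"number","minimum":-1,"maximum":1},"dy":{"type":"number","minimum":-1,"maximum":1},"dz":{"type":"number","minimum":-1,"maximum":1},"rx":{"type":"number","minimum":-1,"maximum":1},"ry":{"type":"number","minimum":-1,"maximum":1},"rz":{"type":"number","minimum":-1,"maximum":1}}}},"grip_force":{"type":"number"}},"required":["steps"]}

```bash
mkdir -p pics; python3 - <<'E'
from plant import *
import cv2
for n in("scene","top"):
    cv2.imwrite(f"pics/{n}0.png",grab_frame(n)); print(n,camera_info(n))
s=state(); print(s)
E
```

```text
scene {'fovy': 47.76552900426717, 'cx': 325.1790199317387, 'cy': 204.28145496200025, 'distortion': array([0.0425792, 0.       , 0.       , 0.       , 0.       ]), 'pose': array([[ 0.84599454, -0.36998776,  0.38393006,  0.96143595],
       [ 0.53310237,  0.60011662, -0.59637396, -0.56644187],
       [-0.00975174,  0.70920314,  0.70493674,  0.73806471],
       [ 0.        ,  0.        ,  0.        ,  1.        ]])}
top {'fovy': 57.54920664881529, 'cx': 316.172471202355, 'cy': 198.80492806287307, 'distortion': array([0.02535722, 0.        , 0.        , 0.        , 0.        ]), 'pose': array([[ 0.01370978,  0.98584348, -0.16710676,  0.44567874],
       [-0.9998923 ,  0.01439229,  0.00287383,  0.03349822],
       [ 0.0052382 ,  0.16704936,  0.98593462,  1.06432794],
       [ 0.        ,  0.        ,  0.        ,  1.        ]])}
{'time': 0.1, 'joints': array([-1.25821443e+00,  3.26838637e-01, -1.93500903e-01,  1.05200428e+00,
       -7.34857454e-06,  1.43659289e+00]), 'qd': array([-0.00113407, -0.00147922,  0.00416738,  0.00094976,  0.00129484,
        0.0017523 ]), 'joint_torque': array([ 1.80958883e-03, -4.44239938e+01,  2.63037890e+01,  7.95710657e-03,
        3.77050924e-05,  1.07554644e-05]), 'position': array([ 0.23747985, -0.49550023,  0.23059063]), 'orientation': array([[ 9.01840762e-01,  4.32068289e-01, -4.82872605e-04],
       [ 4.32068512e-01, -9.01839586e-01,  1.47024776e-03],
       [ 1.99773805e-04, -1.53456341e-03, -9.99998803e-01]]), 'contact_force': array([-0.26397398, -1.31504246, -0.22242745]), 'wrist_torque': array([ 0.01745837, -0.03055763,  0.0217621 ]), 'grip_width': 0.08544564758888851}
```

View pics/scene0.png

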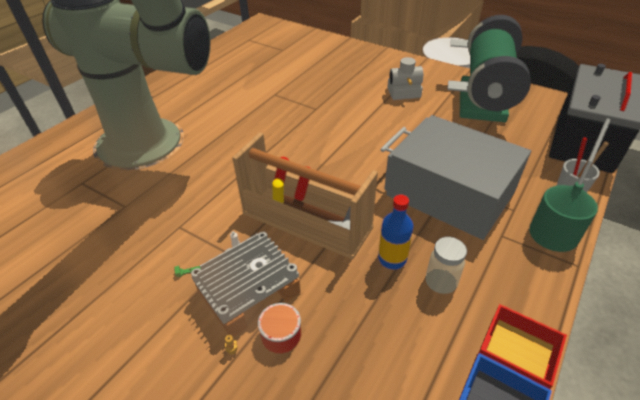

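View pics/top0.png

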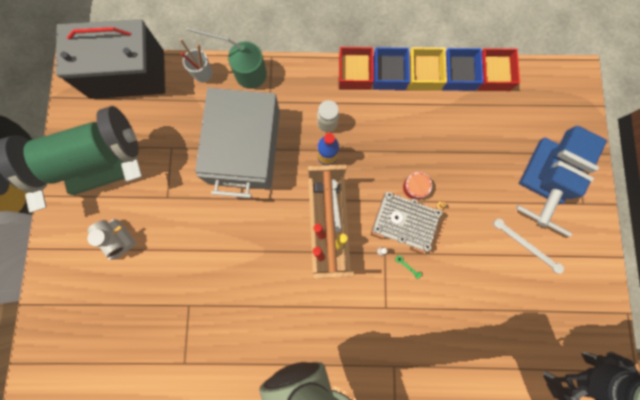

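The top view shows the cabinet at about (238,140) with its handle at (232,190), the tote at (331,220), and the plug boss on the head at (397,217). The gripper is at lower right. I'll zoom in to measure these.

```bash
cat > h.py <<'E'
import numpy as np, cv2
from plant import *
def K(n):
    c=camera_info(n); f=200/np.tan(np.radians(c['fovy'])/2)
    return np.array([[f,0,c['cx']],[0,f,c['cy']],[0,0,1]]),np.array(c['distortion']),np.array(c['pose'])
def back(n,uv,z):
    k,d,P=K(n); p=cv2.undistortPoints(np.array([[uv]],float),k,d)[0,0]
    r=P[:3,:3]@np.array([p[0],-p[1],-1]); o=P[:3,3]; return o+r*(z-o[2])/r[2]
def proj(n,X):
    k,d,P=K(n); X=np.atleast_2d(np.array(X,float)); c=(X-P[:3,3])@P[:3,:3]; c=c*[1,-1,-1]
    return cv2.projectPoints(c,np.zeros(3),np.zeros(3),k,d)[0][:,0]
def crop(img,x0,y0,x1,y1,s,fn):
    a=cv2.resize(img[y0:y1,x0:x1],None,fx=s,fy=s,interpolation=cv2.INTER_CUBIC)
    for x in range((x0+9)//10*10,x1,10):
        cv2.line(a,(int((x-x0+.5)*s),0),(int((x-x0+.5)*s),6 if x%50 else 20),(0,255,255),1)
        if x%20==0: cv2.putText(a,str(x),(int((x-x0)*s),18),0,.4,(0,255,255),1)
    for y in range((y0+9)//10*10,y1,10):
        cv2.line(a,(0,int((y-y0+.5)*s)),(6,int((y-y0+.5)*s)),(0,255,255),1)
        if y%20==0: cv2.putText(a,str(y),(8,int((y-y0+.5)*s)+4),0,.4,(0,255,255),1)
    cv2.imwrite(fn,a)
E
python3 - <<'E'
from h import *
t=cv2.imread("pics/top0.png");s=cv2.imread("pics/scene0.png")
crop(t,185,80,295,205,4.5,"pics/c1.png")
crop(t,300,160,450,285,5,"pics/c2.png")
crop(s,180,220,310,330,5,"pics/c3.png")
crop(s,375,105,535,235,4.5,"pics/c4.png")
E
```

```text
(no output)
```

View pics/c1.png

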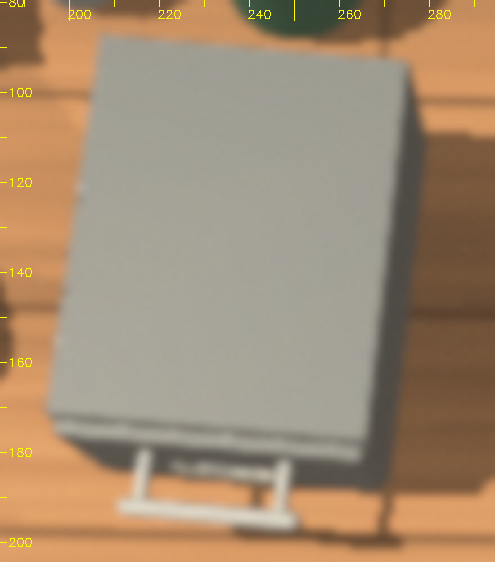

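View pics/c2.png

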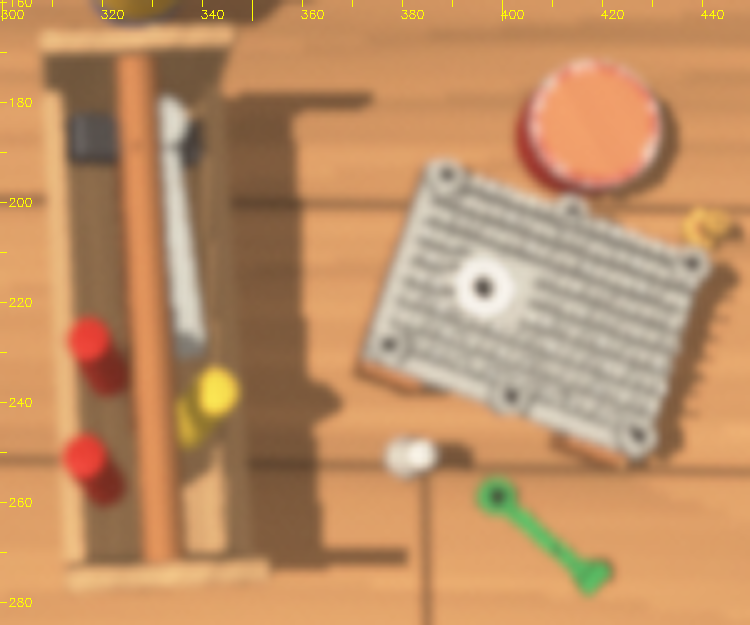

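View pics/c3.png

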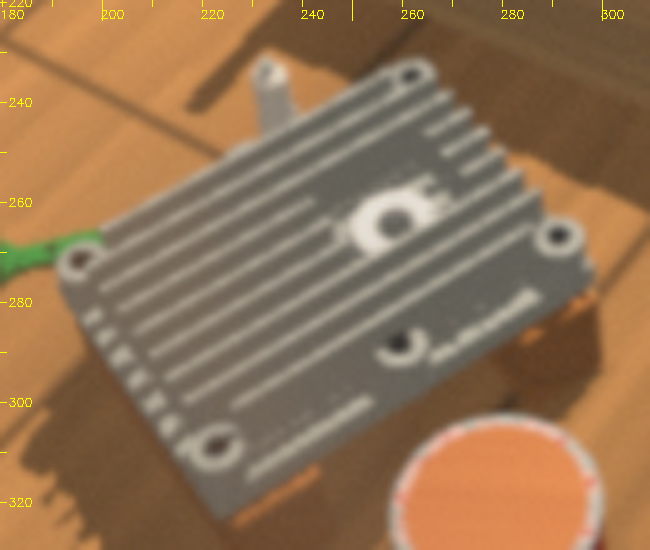

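View pics/c4.png

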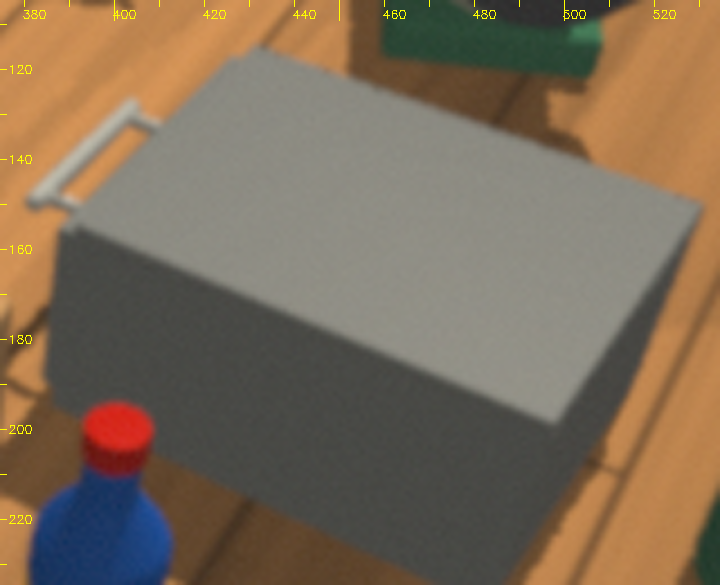

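```bash
python3 - <<'E'
from h import *
np.set_printoptions(precision=4,suppress=True)
T=lambda x0,y0,s,L:[(x/s-.5+x0,y/s-.5+y0) for x,y in L]
print("cab top corners (top): bl,br,fr,fl")
C=[back("top",p,.122)[:2] for p in T(185,80,4.5,[(102,36),(410,62),(364,440),(48,412)])]
print(np.array(C)); C=np.array(C); print([np.linalg.norm(C[i]-C[(i+1)%4]) for i in range(4)])
print("scene: fl.. ")
C2=np.array([back("scene",p,.122)[:2] for p in T(375,105,4.5,[(702,205),(555,424),(75,222),(255,45)])]);print(C2,[np.linalg.norm(C2[i]-C2[(i+1)%4]) for i in range(4)])
print("handle ends top",np.array([back("top",p,.0915)[:2] for p in T(185,80,4.5,[(118,506),(298,521)])]))
print("handle ends scene",np.array([back("scene",p,.0915)[:2] for p in T(375,105,4.5,[(132,102),(32,203)])]))
print("hole",back("top",T(300,160,5,[(484,288)])[0],.063),back("scene",T(180,220,5,[(394,221)])[0],.063))
print("head corners top .085",np.array([back("top",p,.085)[:2] for p in T(300,160,5,[(428,160),(712,258),(640,462),(362,358)])]))
print("tote ends z.165",np.array([back("top",p,.165)[:2] for p in T(300,160,5,[(38,38),(235,32),(268,570),(66,584)])]))
print("bar z.15",np.array([back("top",p,.15)[:2] for p in T(300,160,5,[(136,55),(162,562)])]))
print("bottle top z.17",back("top",(329,139),.17), "tin",back("top",T(300,160,5,[(596,125)])[0],.046),'ins',back("top",T(300,160,5,[(424,455)])[0],.066))
E
```

```text
cab top corners (top): bl,br,fr,fl
[[0.9114 0.3347]
 [0.8982 0.1464]
 [0.6612 0.166 ]
 [0.6752 0.3519]]
[np.float64(0.1888189931641049), np.float64(0.23778025265284738), np.float64(0.18649035565472277), np.float64(0.23685752409008992)]
scene: fl.. 
[[0.9152 0.3285]
 [0.9024 0.1432]
 [0.665  0.1614]
 [0.6794 0.3463]] [np.float64(0.18577229647698132), np.float64(0.23806840622509234), np.float64(0.18546687465953662), np.float64(0.23643956894051807)]
handle ends top [[0.6252 0.3165]
 [0.6177 0.2081]]
handle ends scene [[0.6304 0.3067]
 [0.6247 0.2   ]]
hole [ 0.5673 -0.1916  0.063 ] [ 0.5713 -0.1946  0.063 ]
head corners top .085 [[ 0.6347 -0.1577]
 [ 0.5829 -0.3104]
 [ 0.4728 -0.2673]
 [ 0.5258 -0.1203]]
tote ends z.165 [[ 0.6795  0.0551]
 [ 0.6841 -0.0451]
 [ 0.4162 -0.0609]
 [ 0.4082  0.0367]]
bar z.15 [[ 0.6751  0.0047]
 [ 0.4188 -0.0104]]
bottle top z.17 [0.753  0.0002 0.17  ] tin [ 0.6639 -0.2614  0.046 ] ins [ 0.4753 -0.1562  0.066 ]
```

```bash
cat >> h.py <<'E'
np.set_printoptions(precision=4,suppress=True)
def plan(tgt,yaw=None):
    s=state();R=np.array(s['orientation']);p=np.array(s['position'])
    d=R.T@(np.array(tgt)-p)/.3
    print('t',s['time'],'pos',p,'w',s['grip_width'],'F',np.array(s['contact_force']),'total shift shares',d,'rows>=',np.linalg.norm(d)*.3/.0417)
    if yaw is not None:
        y=np.radians(yaw); yy=np.array([np.cos(y),np.sin(y),0]); z=np.array([0,0,-1.]); Rt=np.stack([np.cross(yy,z),yy,z],1)
        rv=cv2.Rodrigues(R.T@Rt)[0][:,0]; print('rot shares',rv/np.pi,'deg',np.degrees(rv))
E
python3 -c "
from h import *
plan([.6,.26,.25],-4.4)"
```

```text
t 0.1 pos [ 0.2375 -0.4955  0.2306] w 0.08544564758888851 F [-0.264  -1.315  -0.2224] total shift shares [ 2.1779 -1.7491 -0.0616] rows>= 20.100704144848
rot shares [-0.0004 -0.0003 -0.3333] deg [ -0.0737  -0.0564 -60.0011]
```

Call:
{"api": "drive_tool", "payload": {"steps": [{"dz":-0.06,"rz":-0.037,"gripper":-1},{"dz":-0.06,"rz":-0.037},{"dz":-0.06,"rz":-0.037},{"rz":-0.037},{"rz":-0.037}]}}

```text
invalid input
```

Call:
{"api": "drive_tool", "payload": {"steps": [{"rz":-0.037},{"rz":-0.037},{"rz":-0.037},{"rz":-0.037}]}}

```text
invalid input
```

```bash
python3 -c "
from h import *
plan([.56,.26,.25],-4.4)"
```

```text
t 0.1 pos [ 0.2375 -0.4955  0.2306] w 0.08544564758888851 F [-0.264  -1.315  -0.2224] total shift shares [ 2.0576 -1.8067 -0.0615] rows>= 19.70482686364852
rot shares [-0.0004 -0.0003 -0.3333] deg [ -0.0737  -0.0564 -60.0011]
```

Call:
{"api": "drive_tool", "payload": {"steps": [{"dx":0,"dy":0,"dz":-0.06,"rx":0,"ry":0,"rz":-0.037,"gripper":-1},{"dx":0,"dy":0,"dz":-0.06,"rx":0,"ry":0,"rz":-0.037,"gripper":-1},{"dx":0,"dy":0,"dz":-0.06,"rx":0,"ry":0,"rz":-0.037,"gripper":-1},{"dx":0,"dy":0,"dz":0,"rx":0,"ry":0,"rz":-0.037,"gripper":-1},{"dx":0,"dy":0,"dz":0,"rx":0,"ry":0,"rz":-0.037,"gripper":-1}], "grip_force": 40}}

```text
time: 0.52
position: [0.2378, -0.4965, 0.2862]
orientation: [[0.512, 0.859, 0.001], [0.859, -0.512, -0.002], [-0.001, 0.001, -1.0]]
contact_force: [1.4, 0.2, -0.4]
grip_width: 0.0851
```

Call:
{"api": "drive_tool", "payload": {"steps": [{"dx":0,"dy":0,"dz":0,"rx":0,"ry":0,"rz":-0.037,"gripper":-1},{"dx":0,"dy":0,"dz":0,"rx":0,"ry":0,"rz":-0.037,"gripper":-1},{"dx":0,"dy":0,"dz":0,"rx":0,"ry":0,"rz":-0.037,"gripper":-1},{"dx":0,"dy":0,"dz":0,"rx":0,"ry":0,"rz":-0.037,"gripper":-1},{"dx":0,"dy":0,"dz":0,"rx":0,"ry":0,"rz":0,"gripper":0.4}]}}

```text
time: 0.93
position: [0.2376, -0.4957, 0.2848]
orientation: [[0.076, 0.997, -0.0], [0.997, -0.076, 0.001], [0.001, -0.0, -1.0]]
contact_force: [0.3, -0.9, 0.2]
grip_width: 0.0753
```

```bash
python3 -c "
from h import *
plan([.56,.26,.25],-4.4)"
```

```text
t 0.9333 pos [ 0.2376 -0.4957  0.2848] w 0.07529303168676782 F [ 0.2579 -0.9256  0.1635] total shift shares [2.5932 0.8805 0.1183] rows>= 19.72089054993672
rot shares [-0.0001 -0.0003  0.0003] deg [-0.0207 -0.0538  0.0477]
```

Call:
{"api": "drive_tool", "payload": {"steps": [{"dx":0.12,"dy":0.04,"dz":0,"rx":0,"ry":0,"rz":0,"gripper":0.4},{"dx":0.12,"dy":0.04,"dz":0,"rx":0,"ry":0,"rz":0,"gripper":0.4},{"dx":0.12,"dy":0.04,"dz":0,"rx":0,"ry":0,"rz":0,"gripper":0.4},{"dx":0.12,"dy":0.04,"dz":0,"rx":0,"ry":0,"rz":0,"gripper":0.4},{"dx":0.12,"dy":0.04,"dz":0,"rx":0,"ry":0,"rz":0,"gripper":0.4}]}}

```text
time: 1.35
position: [0.3116, -0.3195, 0.285]
orientation: [[0.082, 0.997, -0.0], [0.997, -0.082, 0.001], [0.001, -0.0, -1.0]]
contact_force: [0.1, -1.3, -0.2]
grip_width: 0.0261
```

Call:
{"api": "drive_tool", "payload": {"steps": [{"dx":0.12,"dy":0.04,"dz":0,"rx":0,"ry":0,"rz":0,"gripper":0.4},{"dx":0.12,"dy":0.04,"dz":0,"rx":0,"ry":0,"rz":0,"gripper":0.4},{"dx":0.12,"dy":0.04,"dz":0,"rx":0,"ry":0,"rz":0,"gripper":0.4},{"dx":0.12,"dy":0.04,"dz":0,"rx":0,"ry":0,"rz":0,"gripper":0.4},{"dx":0.12,"dy":0.04,"dz":0,"rx":0,"ry":0,"rz":0,"gripper":0.4}]}}

```text
time: 1.77
position: [0.3855, -0.1446, 0.2853]
orientation: [[0.082, 0.997, 0.0], [0.997, -0.082, -0.0], [-0.0, 0.0, -1.0]]
contact_force: [1.2, -0.3, -0.3]
grip_width: 0.0257
```

Call:
{"api": "drive_tool", "payload": {"steps": [{"dx":0.12,"dy":0.04,"dz":0,"rx":0,"ry":0,"rz":0,"gripper":0.4},{"dx":0.12,"dy":0.04,"dz":0,"rx":0,"ry":0,"rz":0,"gripper":0.4},{"dx":0.12,"dy":0.04,"dz":0,"rx":0,"ry":0,"rz":0,"gripper":0.4},{"dx":0.12,"dy":0.04,"dz":0,"rx":0,"ry":0,"rz":0,"gripper":0.4},{"dx":0.12,"dy":0.04,"dz":0,"rx":0,"ry":0,"rz":0,"gripper":0.4}]}}

```text
time: 2.18
position: [0.4593, 0.0303, 0.2852]
orientation: [[0.081, 0.997, 0.0], [0.997, -0.081, -0.0], [-0.0, 0.0, -1.0]]
contact_force: [1.5, -0.6, -0.0]
grip_width: 0.0257
```

Call:
{"api": "drive_tool", "payload": {"steps": [{"dx":0.12,"dy":0.04,"dz":0,"rx":0,"ry":0,"rz":0,"gripper":0.4},{"dx":0.12,"dy":0.04,"dz":0,"rx":0,"ry":0,"rz":0,"gripper":0.4},{"dx":0.12,"dy":0.04,"dz":0,"rx":0,"ry":0,"rz":0,"gripper":0.4},{"dx":0.12,"dy":0.04,"dz":0,"rx":0,"ry":0,"rz":0,"gripper":0.4},{"dx":0.12,"dy":0.04,"dz":0,"rx":0,"ry":0,"rz":0,"gripper":0.4}]}}

```text
time: 2.6
position: [0.5331, 0.2051, 0.285]
orientation: [[0.081, 0.997, -0.0], [0.997, -0.081, -0.0], [-0.0, -0.0, -1.0]]
contact_force: [-0.0, -0.3, -0.2]
grip_width: 0.0255
```

Call:
{"api": "drive_tool", "payload": {"steps": [{"dx":0.12,"dy":0.04,"dz":0,"rx":0,"ry":0,"rz":0,"gripper":0.4},{"dx":0.08,"dy":0.04,"dz":0,"rx":0,"ry":0,"rz":0,"gripper":0.4},{"dx":0,"dy":0,"dz":0,"rx":0,"ry":0,"rz":0,"gripper":0.4},{"dx":0,"dy":0,"dz":0,"rx":0,"ry":0,"rz":0,"gripper":0.4},{"dx":0,"dy":0,"dz":0,"rx":0,"ry":0,"rz":0,"gripper":0.4}]}}

```text
time: 3.02
position: [0.5609, 0.2605, 0.2847]
orientation: [[0.079, 0.997, -0.001], [0.997, -0.079, -0.001], [-0.001, -0.001, -1.0]]
contact_force: [0.8, 0.4, 1.0]
grip_width: 0.0254
```

```bash
python3 -c "
from h import *
plan([.625,.26,.2],-4.4)
for n in('top','scene'):
    im=grab_frame(n); cv2.imwrite(f'pics/{n}1.png',im)
    p=state()['position']; u=proj(n,p)[0]; print(n,u)
    for i,a in enumerate([0]):
        x,y=[int(v) for v in u]; crop(im,x-60,y-60,x+60,y+60,5,f'pics/{n}1c.png')
"
```

```text
t 3.0167 pos [0.5609 0.2605 0.2847] w 0.02539103717617385 F [0.8455 0.3621 0.9935] total shift shares [0.0155 0.2135 0.2821] rows>= 2.54758248847849
rot shares [-0.0004  0.0003 -0.0008] deg [-0.0758  0.0567 -0.1508]
top [209.9324 204.9636]
scene [375.1215  52.3971]Traceback (most recent call last):
  File "<string>", line 8, in <module>
    x,y=[int(v) for v in u]; crop(im,x-60,y-60,x+60,y+60,5,f'pics/{n}1c.png')
                             ~~~~^^^^^^^^^^^^^^^^^^^^^^^^^^^^^^^^^^^^^^^^^^^^
  File "h.py", line 13, in crop
    a=cv2.resize(img[y0:y1,x0:x1],None,fx=s,fy=s,interpolation=cv2.INTER_CUBIC)
cv2.error: OpenCV(4.12.0) /io/opencv/modules/imgproc/src/resize.cpp:4208: error: (-215:Assertion failed) !ssize.empty() in function 'resize'
```

View pics/top1c.png

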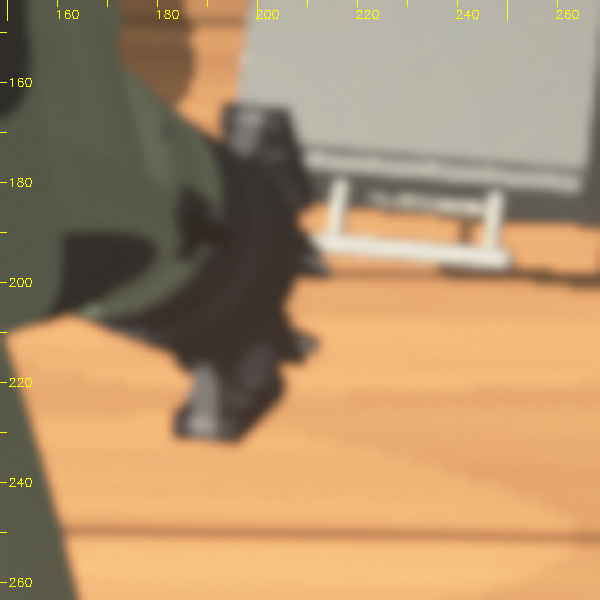

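Top view: the fingertips peek out at about (210,196) and (208,213). Their midpoint matches the projected TCP (210,205). Next, the scene view.

```bash
python3 -c "
from h import *
im=cv2.imread('pics/scene1.png'); crop(im,310,0,460,165,4.5*.8,'pics/scene1c.png')
"
```

```text
(no output)
```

View pics/scene1c.png

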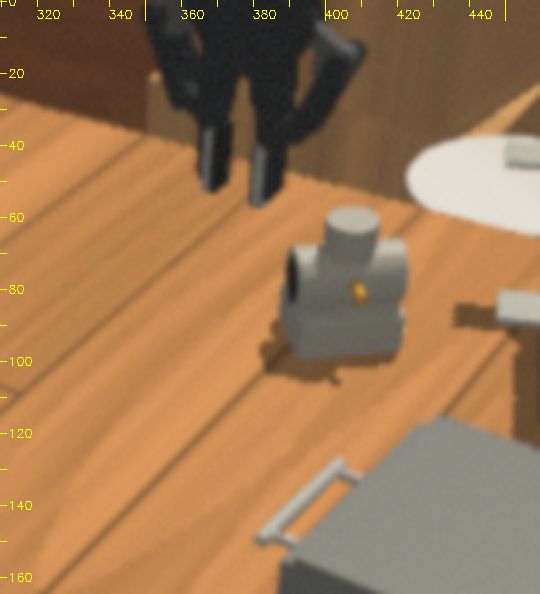

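Scene view: the fingertips are at about (368.5,52) and (381,57), with midpoint (374.8,53.7). The TCP projects to (375.1,52.4), so both cameras agree to about 2-3 mm and I'll average them. Next I'll hover just above the handle.

Call:
{"api": "drive_tool", "payload": {"steps": [{"dx":0,"dy":0.11,"dz":0,"rx":0,"ry":0,"rz":0,"gripper":0.4},{"dx":0.01,"dy":0.1,"dz":0.05,"rx":0,"ry":0,"rz":0,"gripper":0.4},{"dx":0,"dy":0,"dz":0.12,"rx":0,"ry":0,"rz":0,"gripper":0.4},{"dx":0,"dy":0,"dz":0.12,"rx":0,"ry":0,"rz":0,"gripper":0.4},{"dx":0,"dy":0,"dz":0.12,"rx":0,"ry":0,"rz":0,"gripper":0.4}]}}

```text
time: 3.53
position: [0.6253, 0.2576, 0.1618]
orientation: [[0.081, 0.997, 0.002], [0.997, -0.081, 0.0], [0.001, 0.002, -1.0]]
contact_force: [0.6, -0.6, 0.0]
grip_width: 0.0256
```

Call:
{"api": "drive_tool", "payload": {"steps": [{"dx":0,"dy":0,"dz":0.05,"rx":0,"ry":0,"rz":0,"gripper":0.4},{"dx":0,"dy":0,"dz":0,"rx":0,"ry":0,"rz":0,"gripper":0.4},{"dx":0,"dy":0,"dz":0,"rx":0,"ry":0,"rz":0,"gripper":0.4}]}}

```text
time: 3.78
position: [0.624, 0.2579, 0.1473]
orientation: [[0.08, 0.997, -0.001], [0.997, -0.08, -0.001], [-0.001, -0.001, -1.0]]
contact_force: [0.6, 0.3, 0.3]
grip_width: 0.0254
```

```bash
python3 -c "
from h import *
plan([.625,.26,.07],-4.4)
p=state()['position'];print([proj(n,p) for n in('top','scene')])
im=grab_frame('scene'); cv2.imwrite('pics/scene2.png',im); crop(im,350,60,470,180,5,'pics/scene2c.png')
im=grab_frame('top'); cv2.imwrite('pics/top2.png',im); crop(im,180,140,290,250,5,'pics/top2c.png')
"
```

```text
t 3.7833 pos [0.624  0.2579 0.1473] w 0.025406786370778627 F [0.6386 0.3016 0.3267] total shift shares [0.0073 0.003  0.2577] rows>= 1.8547474571381495
rot shares [-0.0004  0.0002 -0.0009] deg [-0.0785  0.035  -0.1648]
[array([[227.5537, 188.6898]]), array([[394.9239, 116.7378]])]
```

View pics/scene2c.png

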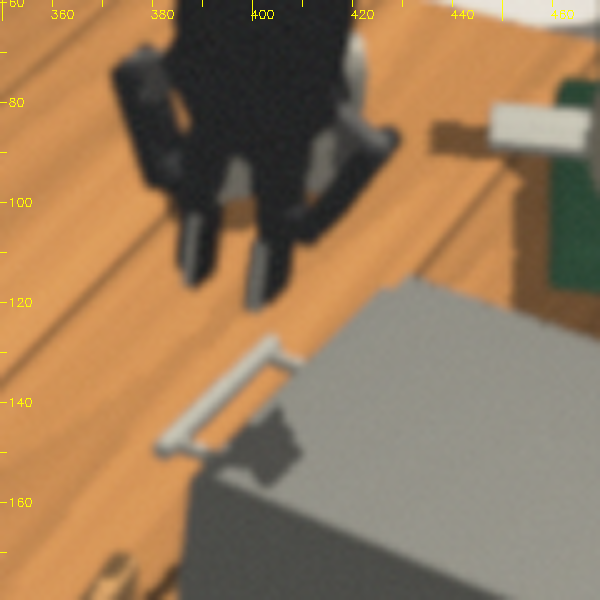

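View pics/top2c.png

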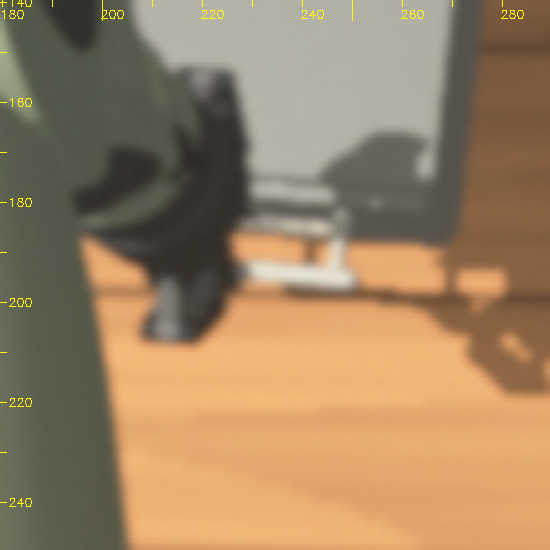

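The scene view puts the fingers straight over the handle line, with the tip midpoint at (394,118.5) against a projection of (394.9,116.7). That is within the 7 mm margin either side, so I'll descend around the bar.

Call:
{"api": "drive_tool", "payload": {"steps": [{"dx":0,"dy":0.003,"dz":0.055,"rx":0,"ry":0,"rz":0,"gripper":0.4},{"dx":0,"dy":0,"dz":0.055,"rx":0,"ry":0,"rz":0,"gripper":0.4},{"dx":0,"dy":0,"dz":0.055,"rx":0,"ry":0,"rz":0,"gripper":0.4},{"dx":0,"dy":0,"dz":0.05,"rx":0,"ry":0,"rz":0,"gripper":0.4},{"dx":0,"dy":0,"dz":0.03,"rx":0,"ry":0,"rz":0,"gripper":0.4}]}}

```text
time: 4.3
position: [0.6266, 0.2592, 0.0756]
orientation: [[0.078, 0.997, 0.003], [0.997, -0.078, 0.001], [0.001, 0.003, -1.0]]
contact_force: [-29.9, -7.0, 59.9]
grip_width: 0.0255
```

Call:
{"api": "drive_tool", "payload": {"steps": [{"dx":0,"dy":0,"dz":0.01,"rx":0,"ry":0,"rz":0,"gripper":0.4},{"dx":0,"dy":0,"dz":0,"rx":0,"ry":0,"rz":0,"gripper":0.9},{"dx":0,"dy":0,"dz":0,"rx":0,"ry":0,"rz":0,"gripper":0.9},{"dx":0,"dy":0,"dz":0,"rx":0,"ry":0,"rz":0,"gripper":0.9},{"dx":0,"dy":0,"dz":0,"rx":0,"ry":0,"rz":0,"gripper":0.9}]}}

```text
time: 4.72
position: [0.6231, 0.2602, 0.0745]
orientation: [[0.077, 0.997, -0.003], [0.997, -0.077, 0.002], [0.002, -0.003, -1.0]]
contact_force: [-12.8, -0.6, 15.9]
grip_width: 0.0091
```

Call:
{"api": "drive_tool", "payload": {"steps": [{"dx":0,"dy":0,"dz":0,"rx":0,"ry":0,"rz":0,"gripper":0.9},{"dx":0,"dy":0,"dz":0,"rx":0,"ry":0,"rz":0,"gripper":0.9}]}}

```text
time: 4.88
position: [0.6231, 0.2602, 0.0745]
orientation: [[0.077, 0.997, -0.003], [0.997, -0.077, 0.002], [0.002, -0.003, -1.0]]
contact_force: [-12.3, 0.1, 16.0]
grip_width: 0.0092
```

```bash
python3 -c "
from h import *
plan([.625,.26,.07],-4.4)
im=grab_frame('scene'); cv2.imwrite('pics/scene3.png',im); crop(im,350,60,470,180,5,'pics/scene3c.png')
"
```

```text
t 4.8833 pos [0.6231 0.2602 0.0745] w 0.0091724505068514 F [-12.2963   0.0932  16.0248] total shift shares [-0.0001  0.0064  0.0149] rows>= 0.11650344177460431
rot shares [-0.001  -0.0006  0.0001] deg [-0.1743 -0.1076  0.0101]
```

View pics/scene3c.png

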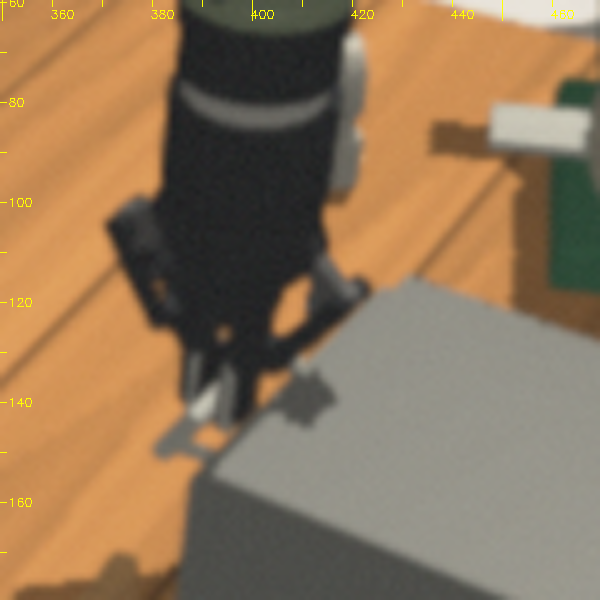

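The bar sits between the fingers (opening 9.2 mm), but a knuckle of the gripper is resting on the cabinet's top edge with about 16 N. I'll unload it and pull.

Call:
{"api": "drive_tool", "payload": {"steps": [{"dx":0,"dy":-0.01,"dz":-0.014,"rx":0,"ry":0,"rz":0,"gripper":0.9},{"dx":0,"dy":-0.03,"dz":0,"rx":0,"ry":0,"rz":0,"gripper":0.9},{"dx":0,"dy":-0.04,"dz":0,"rx":0,"ry":0,"rz":0,"gripper":0.9},{"dx":0,"dy":-0.05,"dz":0,"rx":0,"ry":0,"rz":0,"gripper":0.9},{"dx":0,"dy":-0.05,"dz":0,"rx":0,"ry":0,"rz":0,"gripper":0.9}]}}

```text
time: 5.35
position: [0.5722, 0.2638, 0.0747]
orientation: [[0.078, 0.997, 0.002], [0.997, -0.078, 0.001], [0.001, 0.001, -1.0]]
contact_force: [4.3, 2.8, -13.1]
grip_width: 0.0094
```

Call:
{"api": "drive_tool", "payload": {"steps": [{"dx":0,"dy":-0.05,"dz":0,"rx":0,"ry":0,"rz":0,"gripper":0.9},{"dx":0,"dy":-0.05,"dz":0,"rx":0,"ry":0,"rz":0,"gripper":0.9},{"dx":0,"dy":-0.05,"dz":0,"rx":0,"ry":0,"rz":0,"gripper":0.9},{"dx":0,"dy":-0.05,"dz":0,"rx":0,"ry":0,"rz":0,"gripper":0.9},{"dx":0,"dy":-0.05,"dz":0,"rx":0,"ry":0,"rz":0,"gripper":0.9}]}}

```text
time: 5.77
position: [0.4969, 0.2693, 0.0747]
orientation: [[0.078, 0.997, 0.001], [0.997, -0.078, 0.0], [0.0, 0.001, -1.0]]
contact_force: [3.0, 1.0, -15.1]
grip_width: 0.0091
```

Call:
{"api": "drive_tool", "payload": {"steps": [{"dx":0,"dy":-0.04,"dz":0,"rx":0,"ry":0,"rz":0,"gripper":0.9},{"dx":0,"dy":0,"dz":0,"rx":0,"ry":0,"rz":0,"gripper":0.9},{"dx":0,"dy":0,"dz":0,"rx":0,"ry":0,"rz":0,"gripper":0.9}]}}

```text
time: 6.02
position: [0.4834, 0.2703, 0.0747]
orientation: [[0.077, 0.997, -0.003], [0.997, -0.077, 0.0], [0.0, -0.003, -1.0]]
contact_force: [-2.0, 2.4, -13.3]
grip_width: 0.0091
```

```bash
python3 -c "
from h import *
plan([.625,.26,.07],-4.4)
im=grab_frame('scene'); cv2.imwrite('pics/scene4.png',im); crop(im,310,50,450,180,5,'pics/scene4c.png')
"
```

```text
t 6.0167 pos [0.4834 0.2703 0.0747] w 0.00905981788412591 F [ -1.9871   2.4307 -13.2614] total shift shares [0.0022 0.4732 0.0144] rows>= 3.4056862809882062
rot shares [-0.0008 -0.     -0.0001] deg [-0.1443 -0.0067 -0.0113]
```

View pics/scene4c.png

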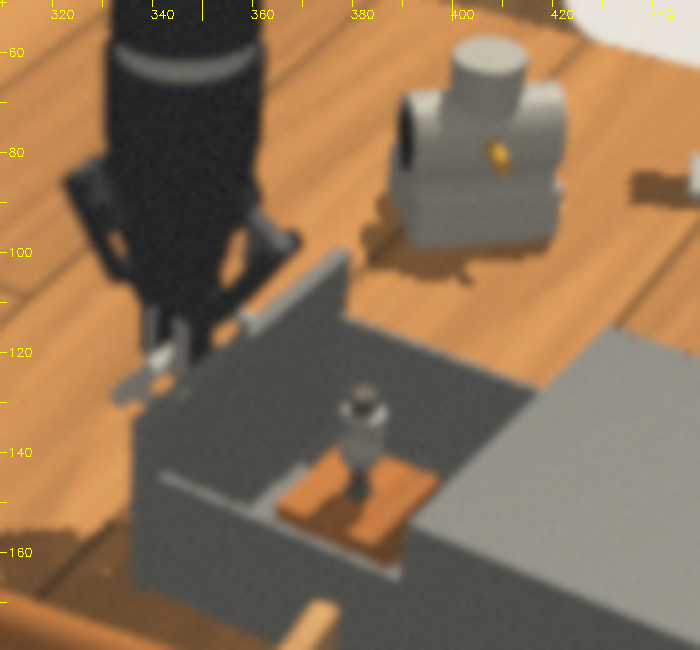

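The scene view shows the drawer open about 140 mm. The chaser stands in its block with its hexagon top at (382,130). I'll pull another 8 mm, release and rise.

Call:
{"api": "drive_tool", "payload": {"steps": [{"dx":0,"dy":-0.027,"dz":0,"rx":0,"ry":0,"rz":0,"gripper":0.9},{"dx":0,"dy":0,"dz":0,"rx":0,"ry":0,"rz":0,"gripper":0.9},{"dx":0,"dy":0,"dz":0,"rx":0,"ry":0,"rz":0,"gripper":0.4},{"dx":0,"dy":0,"dz":0,"rx":0,"ry":0,"rz":0,"gripper":0.4},{"dx":0,"dy":0,"dz":0,"rx":0,"ry":0,"rz":0,"gripper":0.4}]}}

```text
time: 6.48
position: [0.479, 0.2711, 0.0769]
orientation: [[0.078, 0.997, 0.004], [0.997, -0.078, 0.001], [0.001, 0.004, -1.0]]
contact_force: [0.3, -0.1, 0.4]
grip_width: 0.0252
```

Call:
{"api": "drive_tool", "payload": {"steps": [{"dx":0,"dy":0,"dz":-0.05,"rx":0,"ry":0,"rz":0,"gripper":0.4},{"dx":0,"dy":0,"dz":-0.1,"rx":0,"ry":0,"rz":0,"gripper":0.4},{"dx":0,"dy":0,"dz":-0.13,"rx":0,"ry":0,"rz":0,"gripper":0.4},{"dx":0,"dy":0,"dz":-0.13,"rx":0,"ry":0,"rz":0,"gripper":0.4},{"dx":0,"dy":0,"dz":-0.13,"rx":0,"ry":0,"rz":-0.0385,"gripper":-0.2}]}}

```text
time: 6.9
position: [0.4774, 0.2705, 0.2402]
orientation: [[-0.045, 0.999, 0.002], [0.999, 0.045, 0.0], [0.0, 0.003, -1.0]]
contact_force: [1.0, 0.3, 0.6]
grip_width: 0.0366
```

Call:
{"api": "drive_tool", "payload": {"steps": [{"dx":0,"dy":0,"dz":0,"rx":0,"ry":0,"rz":-0.0385,"gripper":-0.2},{"dx":0,"dy":0,"dz":0,"rx":0,"ry":0,"rz":-0.0385,"gripper":-0.2},{"dx":0,"dy":0,"dz":0,"rx":0,"ry":0,"rz":-0.0385,"gripper":-0.2},{"dx":0,"dy":0,"dz":0,"rx":0,"ry":0,"rz":-0.0385,"gripper":-0.2},{"dx":0,"dy":0,"dz":0,"rx":0,"ry":0,"rz":-0.0385,"gripper":-0.2}]}}

```text
time: 7.32
position: [0.4779, 0.2707, 0.2387]
orientation: [[-0.608, 0.794, 0.003], [0.794, 0.608, 0.001], [-0.001, 0.003, -1.0]]
contact_force: [0.1, 0.5, -0.1]
grip_width: 0.0509
```

Call:
{"api": "drive_tool", "payload": {"steps": [{"dx":0,"dy":0,"dz":0,"rx":0,"ry":0,"rz":-0.0385,"gripper":-0.2},{"dx":0,"dy":0,"dz":0,"rx":0,"ry":0,"rz":-0.0385,"gripper":-0.2},{"dx":0,"dy":0,"dz":0,"rx":0,"ry":0,"rz":-0.0385,"gripper":-0.2},{"dx":0,"dy":0,"dz":0,"rx":0,"ry":0,"rz":-0.0385,"gripper":-0.2},{"dx":0,"dy":0,"dz":0,"rx":0,"ry":0,"rz":-0.0385,"gripper":-0.2}]}}

```text
time: 7.73
position: [0.4778, 0.2707, 0.2385]
orientation: [[-0.952, 0.308, 0.003], [0.308, 0.952, 0.001], [-0.003, 0.002, -1.0]]
contact_force: [-0.2, 0.8, -0.1]
grip_width: 0.051
```

Call:
{"api": "drive_tool", "payload": {"steps": [{"dx":0,"dy":0,"dz":0,"rx":0,"ry":0,"rz":-0.0385,"gripper":-0.2},{"dx":0,"dy":0,"dz":0,"rx":0,"ry":0,"rz":-0.0385,"gripper":-0.2},{"dx":0,"dy":0,"dz":0,"rx":0,"ry":0,"rz":0,"gripper":-0.2}]}}

```text
time: 7.98
position: [0.4778, 0.2707, 0.2384]
orientation: [[-0.997, 0.075, 0.003], [0.075, 0.997, 0.001], [-0.003, 0.001, -1.0]]
contact_force: [-0.3, -0.8, 0.7]
grip_width: 0.0514
```

```bash
python3 -c "
from h import *
plan([.6,.26,.25],85.6)
im=grab_frame('scene'); cv2.imwrite('pics/scene5.png',im); crop(im,310,50,450,180,5,'pics/scene5c.png')
im=grab_frame('top'); cv2.imwrite('pics/top5.png',im); crop(im,150,150,290,270,5,'pics/top5c.png')
"
```

```text
t 7.9833 pos [0.4778 0.2707 0.2384] w 0.05137240335783662 F [-0.3493 -0.8232  0.6746] total shift shares [-0.409  -0.0052 -0.0374] rows>= 2.9552033986055277
rot shares [0.0003 0.0009 0.0006] deg [0.0494 0.159  0.1156]
```

View pics/scene5c.png

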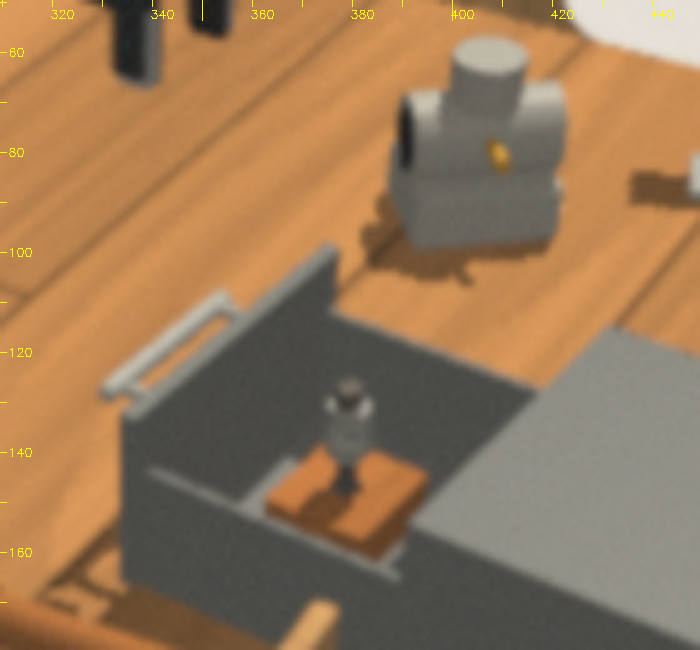

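View pics/top5c.png

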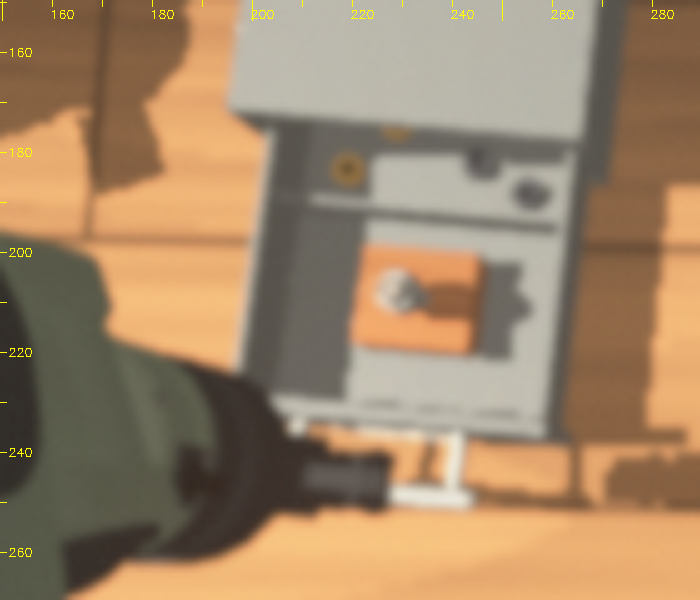

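```bash
python3 -c "
from h import *
print(back('top',(229.1,207.5),.094),back('scene',(379.3,130.1),.094),back('scene',(379.3,126.5),.104))
# block corners z .046
T=lambda x0,y0,s,L:[(x/s-.5+x0,y/s-.5+y0) for x,y in L]
c=np.array([back('top',p,.046) for p in T(150,150,5,[(366,245),(483,255),(472,354),(352,344)])]);print(c.mean(0))
c=np.array([back('scene',p,.046) for p in T(310,50,5,[(320,443),(428,475),(375,543),(266,503)])]);print(c.mean(0),c)
"
```

```text
[0.5831 0.264  0.094 ] [0.5865 0.2618 0.094 ] [0.5855 0.262  0.104 ]
[0.5847 0.2638 0.046 ]
[0.5916 0.2577 0.046 ] [[0.5619 0.2853 0.046 ]
 [0.6202 0.2897 0.046 ]
 [0.6221 0.228  0.046 ]
 [0.5622 0.228  0.046 ]]
```

The estimates agree: top gives (0.583,0.264), scene gives (0.586,0.262) and the handle offset gives (0.586,0.263). I'll go above (0.585,0.263).

Call:
{"api": "drive_tool", "payload": {"steps": [{"dx":-0.12,"dy":0,"dz":0,"rx":0,"ry":0,"rz":0,"gripper":-0.2},{"dx":-0.12,"dy":0,"dz":0,"rx":0,"ry":0,"rz":0,"gripper":-0.2},{"dx":-0.117,"dy":0,"dz":0,"rx":0,"ry":0,"rz":0,"gripper":-0.2},{"dx":0,"dy":0,"dz":0.12,"rx":0,"ry":0,"rz":0,"gripper":-0.2},{"dx":0,"dy":0,"dz":0.12,"rx":0,"ry":0,"rz":0,"gripper":-0.2}]}}

```text
time: 8.5
position: [0.589, 0.2629, 0.1672]
orientation: [[-0.997, 0.081, 0.009], [0.081, 0.997, 0.003], [-0.009, 0.003, -1.0]]
contact_force: [-1.4, -0.0, -1.2]
grip_width: 0.0511
```

Call:
{"api": "drive_tool", "payload": {"steps": [{"dx":0,"dy":0,"dz":0.06,"rx":0,"ry":0,"rz":0,"gripper":-0.2},{"dx":0,"dy":0,"dz":0,"rx":0,"ry":0,"rz":0,"gripper":-0.2},{"dx":0,"dy":0,"dz":0,"rx":0,"ry":0,"rz":0,"gripper":-0.2}]}}

```text
time: 8.75
position: [0.5832, 0.2623, 0.1466]
orientation: [[-0.997, 0.078, -0.002], [0.078, 0.997, -0.001], [0.002, -0.001, -1.0]]
contact_force: [-0.5, -0.1, 0.6]
grip_width: 0.0514
```

```bash
python3 -c "
from h import *
plan([.585,.263,.061],85.6)
print(proj('scene',state()['position']))
im=grab_frame('scene'); cv2.imwrite('pics/scene6.png',im); crop(im,320,50,460,170,5,'pics/scene6c.png')
"
```

```text
t 8.75 pos [0.5832 0.2623 0.1466] w 0.0513894567789034 F [-0.4652 -0.0713  0.6489] total shift shares [-0.0064  0.0032  0.2852] rows>= 2.0523290782959798
rot shares [-0.0003 -0.0005 -0.0004] deg [-0.0465 -0.0953 -0.0707]
[[379.8391 110.9386]]
```

View pics/scene6c.png

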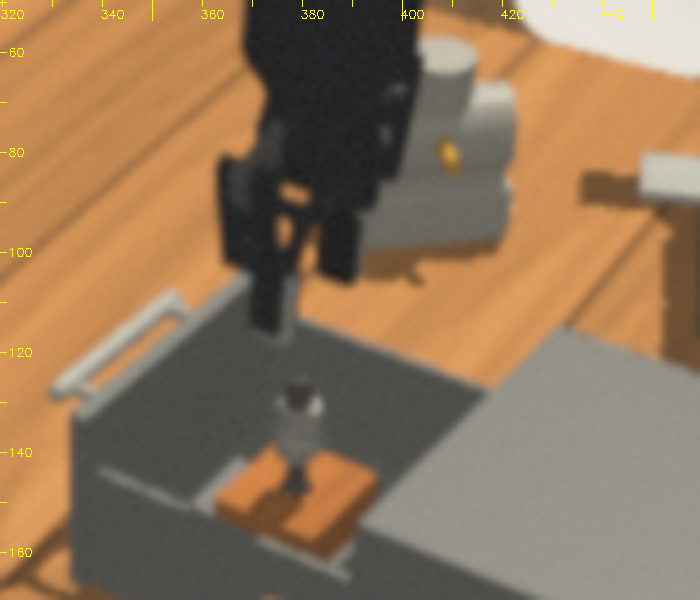

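The fingers straddle the chaser: tip midpoint about (380.5,111.3), with the chaser's axis at (379,130). I'll descend and grip.

Call:
{"api": "drive_tool", "payload": {"steps": [{"dx":-0.006,"dy":0,"dz":0.06,"rx":0,"ry":0,"rz":0,"gripper":-0.2},{"dx":0,"dy":0,"dz":0.06,"rx":0,"ry":0,"rz":0,"gripper":-0.2},{"dx":0,"dy":0,"dz":0.06,"rx":0,"ry":0,"rz":0,"gripper":-0.2},{"dx":0,"dy":0,"dz":0.06,"rx":0,"ry":0,"rz":0,"gripper":-0.2},{"dx":0,"dy":0,"dz":0.04,"rx":0,"ry":0,"rz":0,"gripper":-0.2}]}}

```text
time: 9.22
position: [0.5866, 0.2629, 0.0642]
orientation: [[-0.997, 0.077, 0.003], [0.077, 0.997, 0.001], [-0.003, 0.001, -1.0]]
contact_force: [-0.5, -0.4, -0.3]
grip_width: 0.0513
```

Call:
{"api": "drive_tool", "payload": {"steps": [{"dx":0,"dy":0,"dz":0,"rx":0,"ry":0,"rz":0,"gripper":-0.2},{"dx":0,"dy":0,"dz":0,"rx":0,"ry":0,"rz":0,"gripper":0.3},{"dx":0,"dy":0,"dz":0,"rx":0,"ry":0,"rz":0,"gripper":0.3}]}}

```text
time: 9.47
position: [0.5867, 0.2629, 0.0649]
orientation: [[-0.997, 0.076, 0.003], [0.076, 0.997, 0.001], [-0.003, 0.001, -1.0]]
contact_force: [-0.0, 0.5, 0.2]
grip_width: 0.0302
```

Call:
{"api": "drive_tool", "payload": {"steps": [{"dx":0,"dy":0,"dz":0,"rx":0,"ry":0,"rz":0,"gripper":1},{"dx":0,"dy":0,"dz":0,"rx":0,"ry":0,"rz":0,"gripper":1},{"dx":0,"dy":0,"dz":0,"rx":0,"ry":0,"rz":0,"gripper":1},{"dx":0,"dy":0,"dz":0,"rx":0,"ry":0,"rz":0,"gripper":1}], "grip_force": 50}}

```text
time: 9.8
position: [0.5868, 0.2632, 0.0649]
orientation: [[-0.997, 0.076, 0.003], [0.076, 0.997, 0.002], [-0.003, 0.002, -1.0]]
contact_force: [-0.8, 1.9, 5.9]
grip_width: 0.0205
```

```bash
python3 -c "
from h import *
plan([.585,.263,.061],85.6)
im=grab_frame('scene'); cv2.imwrite('pics/scene7.png',im); crop(im,320,50,460,170,5,'pics/scene7c.png')
"
```

```text
t 9.8 pos [0.5868 0.2632 0.0649] w 0.020529006433956852 F [-0.8318  1.9138  5.8745] total shift shares [ 0.0061 -0.0012  0.0131] rows>= 0.10446874791645942
rot shares [0.0006 0.001  0.0002] deg [0.1149 0.1817 0.0396]
```

View pics/scene7c.png

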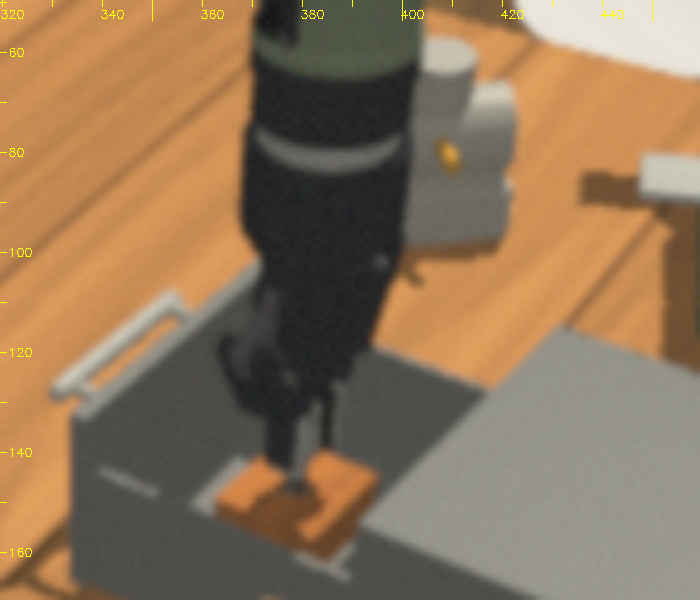

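The grip holds at 20.5 mm opening on the 22 mm body. With the chaser seated its tip is at z = 0.016 and the TCP at 0.065, so the tip is 49 mm below the TCP. I'll lift straight up.

Call:
{"api": "drive_tool", "payload": {"steps": [{"dx":0,"dy":0,"dz":-0.02,"rx":0,"ry":0,"rz":0,"gripper":1},{"dx":0,"dy":0,"dz":-0.03,"rx":0,"ry":0,"rz":0,"gripper":1},{"dx":0,"dy":0,"dz":-0.05,"rx":0,"ry":0,"rz":0,"gripper":1},{"dx":0,"dy":0,"dz":-0.07,"rx":0,"ry":0,"rz":0,"gripper":1},{"dx":0,"dy":0,"dz":-0.07,"rx":0,"ry":0,"rz":0,"gripper":1}]}}

```text
time: 10.27
position: [0.5843, 0.2617, 0.1355]
orientation: [[-0.997, 0.076, -0.002], [0.076, 0.997, -0.002], [0.002, -0.002, -1.0]]
contact_force: [0.1, 0.7, -1.7]
grip_width: 0.0199
```

Call:
{"api": "drive_tool", "payload": {"steps": [{"dx":0,"dy":0,"dz":-0.08,"rx":0,"ry":0,"rz":0,"gripper":1},{"dx":0,"dy":0,"dz":-0.1,"rx":0,"ry":0,"rz":0,"gripper":1},{"dx":0,"dy":0,"dz":-0.1,"rx":0,"ry":0,"rz":0,"gripper":1},{"dx":0,"dy":0,"dz":-0.1,"rx":0,"ry":0,"rz":0,"gripper":1},{"dx":0,"dy":0,"dz":-0.08,"rx":0,"ry":0,"rz":0,"gripper":1}]}}

```text
time: 10.68
position: [0.5851, 0.2619, 0.276]
orientation: [[-0.997, 0.076, 0.001], [0.076, 0.997, -0.001], [-0.001, -0.0, -1.0]]
contact_force: [-0.0, 0.4, -1.7]
grip_width: 0.0205
```

Call:
{"api": "drive_tool", "payload": {"steps": [{"dx":0,"dy":0,"dz":0,"rx":0,"ry":0,"rz":0,"gripper":1},{"dx":0,"dy":0,"dz":0,"rx":0,"ry":0,"rz":0,"gripper":1},{"dx":0,"dy":0,"dz":0,"rx":0,"ry":0,"rz":0,"gripper":1}]}}

```text
time: 10.93
position: [0.5846, 0.262, 0.272]
orientation: [[-0.997, 0.076, -0.002], [0.076, 0.997, -0.001], [0.002, -0.001, -1.0]]
contact_force: [-0.7, -0.7, -2.4]
grip_width: 0.0204
```

```bash
python3 -c "
from h import *
plan([.57,-.15,.27],85.6)
p=state()['position'];print(proj('scene',[p,p-[0,0,.0489]]))
im=grab_frame('scene'); cv2.imwrite('pics/scene8.png',im); crop(im,310,0,450,120,5,'pics/scene8c.png')
"
```

```text
t 10.9333 pos [0.5846 0.262  0.272 ] w 0.020383359262914676 F [-0.6623 -0.6526 -2.3865] total shift shares [-0.0563 -1.3729  0.0082] rows>= 9.885235213359541
rot shares [-0.0003 -0.0005  0.0001] deg [-0.0625 -0.0988  0.0213]
[[384.9549  60.6446]
 [383.0458  81.4486]]
```

View pics/scene8c.png

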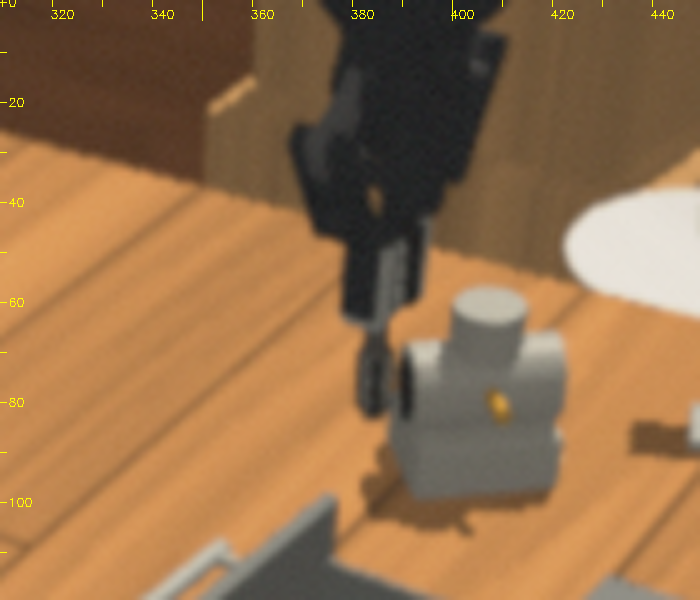

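The chaser is held upright with its tip at about (384,81.5), where the projection predicted (383,81.4). Next I'll carry it over the tote with the tip at z≈0.22.

Call:
{"api": "drive_tool", "payload": {"steps": [{"dx":-0.005,"dy":-0.05,"dz":0,"rx":0,"ry":0,"rz":0,"gripper":1},{"dx":-0.005,"dy":-0.1,"dz":0,"rx":0,"ry":0,"rz":0,"gripper":1},{"dx":-0.005,"dy":-0.1,"dz":0,"rx":0,"ry":0,"rz":0,"gripper":1},{"dx":-0.005,"dy":-0.1,"dz":0,"rx":0,"ry":0,"rz":0,"gripper":1},{"dx":-0.005,"dy":-0.1,"dz":0,"rx":0,"ry":0,"rz":0,"gripper":1}]}}

```text
time: 11.4
position: [0.5813, 0.1252, 0.2713]
orientation: [[-0.997, 0.076, -0.003], [0.076, 0.997, -0.001], [0.003, -0.001, -1.0]]
contact_force: [0.1, -0.3, -1.9]
grip_width: 0.0208
```

Call:
{"api": "drive_tool", "payload": {"steps": [{"dx":-0.005,"dy":-0.1,"dz":0,"rx":0,"ry":0,"rz":0,"gripper":1},{"dx":-0.005,"dy":-0.1,"dz":0,"rx":0,"ry":0,"rz":0,"gripper":1},{"dx":-0.005,"dy":-0.1,"dz":0,"rx":0,"ry":0,"rz":0,"gripper":1},{"dx":-0.005,"dy":-0.1,"dz":0,"rx":0,"ry":0,"rz":0,"gripper":1},{"dx":-0.005,"dy":-0.1,"dz":0,"rx":0,"ry":0,"rz":0,"gripper":1}]}}

```text
time: 11.82
position: [0.5771, -0.0249, 0.2715]
orientation: [[-0.997, 0.077, -0.003], [0.077, 0.997, -0.0], [0.003, -0.0, -1.0]]
contact_force: [0.5, -0.5, -2.0]
grip_width: 0.0204
```

Call:
{"api": "drive_tool", "payload": {"steps": [{"dx":-0.005,"dy":-0.1,"dz":0,"rx":0,"ry":0,"rz":0,"gripper":1},{"dx":-0.005,"dy":-0.1,"dz":0,"rx":0,"ry":0,"rz":0,"gripper":1},{"dx":0,"dy":-0.1,"dz":0,"rx":0,"ry":0,"rz":0,"gripper":1},{"dx":0,"dy":-0.1,"dz":0,"rx":0,"ry":0,"rz":0,"gripper":1},{"dx":0,"dy":-0.08,"dz":0,"rx":0,"ry":0,"rz":0,"gripper":1}]}}

```text
time: 12.23
position: [0.569, -0.1693, 0.2713]
orientation: [[-0.997, 0.078, -0.003], [0.078, 0.997, 0.0], [0.003, 0.0, -1.0]]
contact_force: [0.6, 0.0, -2.3]
grip_width: 0.0205
```

Call:
{"api": "drive_tool", "payload": {"steps": [{"dx":0,"dy":-0.06,"dz":0,"rx":0,"ry":0,"rz":0,"gripper":1},{"dx":0,"dy":-0.03,"dz":0,"rx":0,"ry":0,"rz":0,"gripper":1},{"dx":0,"dy":0,"dz":0,"rx":0,"ry":0,"rz":0,"gripper":1},{"dx":0,"dy":0,"dz":0,"rx":0,"ry":0,"rz":0,"gripper":1},{"dx":0,"dy":0,"dz":0,"rx":0,"ry":0,"rz":0,"gripper":1}]}}

```text
time: 12.65
position: [0.5683, -0.1925, 0.2725]
orientation: [[-0.997, 0.075, -0.001], [0.075, 0.997, 0.001], [0.001, 0.001, -1.0]]
contact_force: [-0.2, 0.3, -1.5]
grip_width: 0.0206
```

```bash
python3 -c "
from h import *
plan([.569,-.193,.17],85.6)
p=state()['position'];print(proj('scene',[p,p-[0,0,.0489]]),proj('top',[p,p-[0,0,.0489]]))
im=grab_frame('scene'); cv2.imwrite('pics/scene9.png',im); crop(im,190,150,310,290,4.2,'pics/scene9c.png')
im=grab_frame('top'); cv2.imwrite('pics/top9.png',im); crop(im,340,150,460,270,5,'pics/top9c.png')
"
```

```text
t 12.65 pos [ 0.5683 -0.1925  0.2725] w 0.02055052254275616 F [-0.1808  0.3188 -1.5482] total shift shares [-0.0028 -0.0017  0.3418] rows>= 2.4587952166638134
rot shares [ 0.0003 -0.0003  0.0005] deg [ 0.0515 -0.058   0.0835]
[[242.2336 178.712 ]
 [246.4299 201.2099]] [[417.909  205.4683]
 [412.0084 208.595 ]]
```

View pics/scene9c.png

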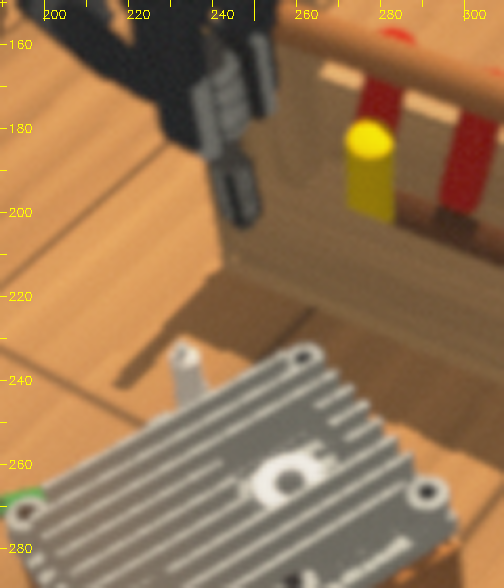

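View pics/top9c.png

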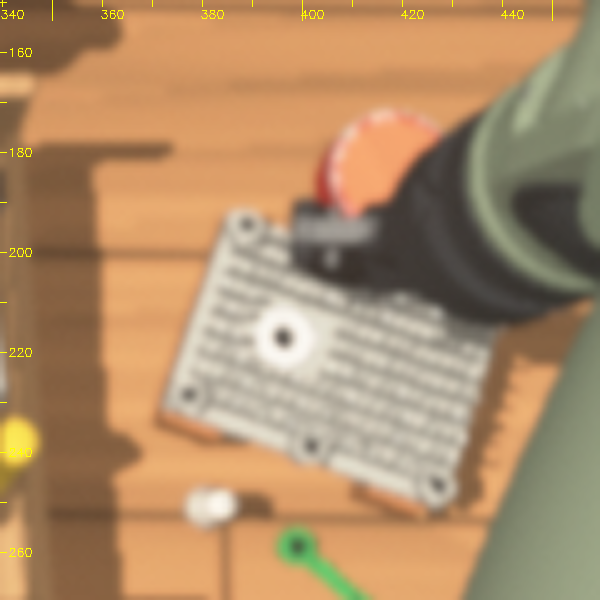

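Scene view: the tip is at about (247.4,201.9), against a prediction of (246.4,201.2). The plug hole is at (258.5,263.9). In the top view the gripper hides the tip. I'll compare tip and hole in the scene view.

```bash
python3 -c "
from h import *
print(back('scene',(247.4,201.9),.2236),back('scene',(258.6,263.9),.063), back('top',(396.3,217.1),.063))
im=cv2.imread('pics/top9.png'); im0=cv2.imread('pics/top0.png'); crop(im,370,190,430,240,11,'pics/a.png')
im=cv2.imread('pics/scene9.png');crop(im,235,180,285,280,6,'pics/b.png')
"
```

```text
[ 0.5706 -0.1929  0.2236] [ 0.5721 -0.1947  0.063 ] [ 0.5673 -0.1916  0.063 ]
```

View pics/a.png

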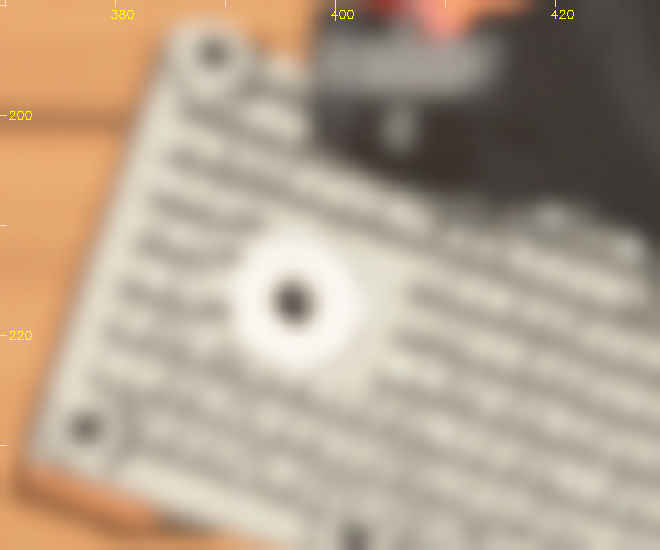

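View pics/b.png

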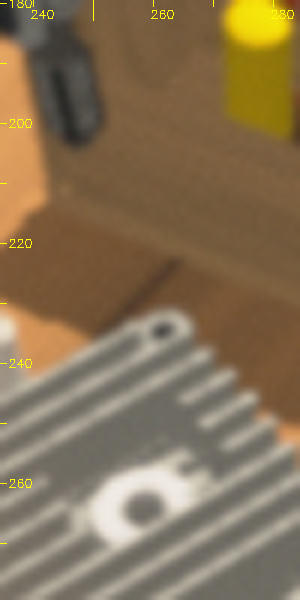

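Call:
{"api": "drive_tool", "payload": {"steps": [{"dx":-0.003,"dy":-0.004,"dz":0.08,"rx":0,"ry":0,"rz":0,"gripper":1},{"dx":0,"dy":0,"dz":0.1,"rx":0,"ry":0,"rz":0,"gripper":1},{"dx":0,"dy":0,"dz":0.1,"rx":0,"ry":0,"rz":0,"gripper":1},{"dx":0,"dy":0,"dz":0.08,"rx":0,"ry":0,"rz":0,"gripper":1},{"dx":0,"dy":0,"dz":0.02,"rx":0,"ry":0,"rz":0,"gripper":1}]}}

```text
time: 13.17
position: [0.567, -0.1925, 0.1548]
orientation: [[-0.997, 0.075, -0.006], [0.074, 0.997, 0.003], [0.006, 0.003, -1.0]]
contact_force: [-1.9, -0.1, -2.4]
grip_width: 0.0203
```

Call:
{"api": "drive_tool", "payload": {"steps": [{"dx":0,"dy":0,"dz":0,"rx":0,"ry":0,"rz":0,"gripper":1},{"dx":0,"dy":0,"dz":0,"rx":0,"ry":0,"rz":0,"gripper":1},{"dx":0,"dy":0,"dz":0,"rx":0,"ry":0,"rz":0,"gripper":1}]}}

```text
time: 13.42
position: [0.5708, -0.1952, 0.1611]
orientation: [[-0.997, 0.076, 0.003], [0.076, 0.997, -0.001], [-0.003, -0.001, -1.0]]
contact_force: [1.3, -0.5, -1.7]
grip_width: 0.0205
```

```bash
python3 -c "
from h import *
plan([.569,-.193,.122],85.6)
p=state()['position'];print(proj('scene',[p,p-[0,0,.0489]]),proj('top',[p,p-[0,0,.0489]]))
im=grab_frame('scene'); cv2.imwrite('pics/scene10.png',im); crop(im,225,190,295,280,6.5,'pics/scene10c.png')
im=grab_frame('top'); cv2.imwrite('pics/top10.png',im); crop(im,370,180,440,250,8,'pics/top10c.png')
"
```

```text
t 13.4167 pos [ 0.5708 -0.1952  0.1611] w 0.0204919484480706 F [ 1.2938 -0.4648 -1.6621] total shift shares [0.0071 0.0069 0.1302] rows>= 0.9393227643076271
rot shares [-0.0004  0.001   0.0004] deg [-0.0691  0.1799  0.0654]
[[251.4319 228.6198]
 [254.815  246.8952]] [[406.3943 211.1199]
 [401.7555 213.6022]]
```

View pics/scene10c.png

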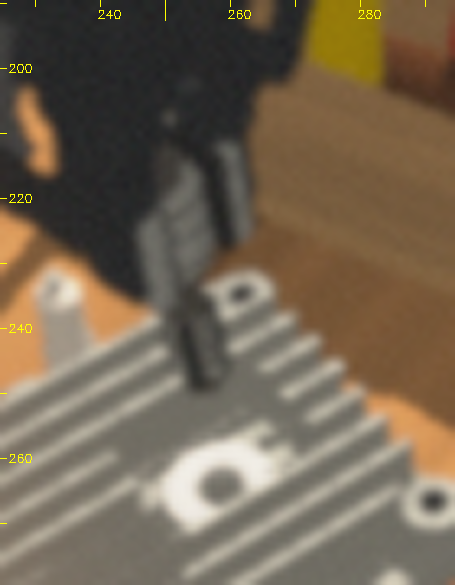

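View pics/top10c.png

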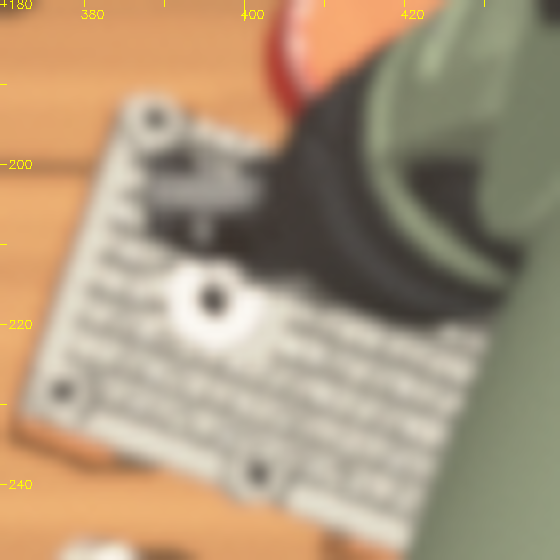

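```bash
python3 -c "
from h import *
plan([.569,-.193,.122],85.6)
t=state()['position'][2]-.0489
print(back('scene',(256.2,247.4),t),back('scene',(258.6,263.9),.063))
im=grab_frame('scene'); cv2.imwrite('pics/scene11.png',im);
im0=cv2.imread('pics/scene0.png'); 
# precise hole: dark pixels inside boss
for f in('pics/scene0.png','pics/scene10.png'):
    g=cv2.cvtColor(cv2.imread(f),6)[252:278,244:276].astype(float)
    m=(g>165).astype(np.uint8); n,l,st,c=cv2.connectedComponentsWithStats(m); k=1+st[1:,4].argmax(); print(st[k],c[k]+[244,252])
    print(g[8:18,8:24].astype(int))
"
```

```text
t 13.5167 pos [ 0.5707 -0.1954  0.161 ] w 0.02029662436513479 F [-0.6238 -0.0461 -0.8333] total shift shares [0.0067 0.0076 0.1301] rows>= 0.9385601534467017
rot shares [-0.0004  0.001   0.0002] deg [-0.0735  0.1868  0.0416]
[ 0.5737 -0.1948  0.1121] [ 0.5721 -0.1947  0.063 ]
[  4   4  21  16 141] [257.6667 262.844 ]
[[159 195 214 219 222 219 216 215 217 221 223 222 219 210 195 185]
 [195 218 223 222 216 203 190 185 191 205 216 223 224 218 204 185]
 [215 223 224 215 187 158 141 138 145 166 197 218 222 213 199 182]
 [221 223 219 193 150 122 114 111 114 133 173 209 219 214 201 180]
 [223 222 211 173 127 105 103 103  99 116 156 193 206 198 175 147]
 [223 222 210 169 127 102  99  99 104 118 150 175 175 156 130 111]
 [222 222 215 186 143 113 104 109 124 138 151 152 133 115 102  97]
 [219 222 221 208 183 152 136 138 149 150 135 117 104  98  97 101]
 [209 219 221 218 209 194 174 160 145 124 108  99  97  99 107 121]
 [184 206 213 211 202 185 159 131 114 101  98  99 101 112 129 149]]
[  3   3  26  17 187] [258.2834 262.7701]
[[180 215 230 234 235 234 231 229 232 234 236 236 233 227 216 207]
 [216 232 237 236 231 221 211 206 213 224 232 236 237 233 223 207]
 [231 237 236 230 211 178 158 154 162 186 219 233 236 229 216 206]
 [235 237 233 215 170 138 128 127 128 149 196 226 233 230 221 202]
 [237 235 227 193 143 119 116 115 115 130 176 215 224 218 196 166]
 [236 235 225 189 141 116 111 111 116 133 168 196 196 175 144 123]
 [235 236 230 207 160 127 116 123 137 156 170 168 147 128 114 110]
 [233 235 235 226 203 172 151 155 168 170 152 132 116 109 110 113]
 [226 234 235 233 226 215 197 180 161 139 122 110 110 112 121 138]
 [205 225 229 228 221 208 179 148 128 113 108 108 115 124 144 166]]
```

Scene measurement puts the tip at (0.5737,-0.1948) and the hole at (0.5721,-0.1947). I'll make a small correction and descend to just above the final height, then compare again at close range.

Call:
{"api": "drive_tool", "payload": {"steps": [{"dx":0.004,"dy":0.003,"dz":0,"rx":0,"ry":0,"rz":0,"gripper":1},{"dx":0,"dy":0,"dz":0.03,"rx":0,"ry":0,"rz":0,"gripper":1},{"dx":0,"dy":0,"dz":0.04,"rx":0,"ry":0,"rz":0,"gripper":1},{"dx":0,"dy":0,"dz":0.03,"rx":0,"ry":0,"rz":0,"gripper":1},{"dx":0,"dy":0,"dz":0.01,"rx":0,"ry":0,"rz":0,"gripper":1}]}}

```text
time: 13.98
position: [0.5671, -0.1934, 0.124]
orientation: [[-0.997, 0.076, -0.003], [0.076, 0.997, 0.001], [0.003, 0.001, -1.0]]
contact_force: [-0.4, 0.3, -1.5]
grip_width: 0.0205
```

Call:
{"api": "drive_tool", "payload": {"steps": [{"dx":0,"dy":0,"dz":0,"rx":0,"ry":0,"rz":0,"gripper":1},{"dx":0,"dy":0,"dz":0,"rx":0,"ry":0,"rz":0,"gripper":1},{"dx":0,"dy":0,"dz":0,"rx":0,"ry":0,"rz":0,"gripper":1},{"dx":0,"dy":0,"dz":0,"rx":0,"ry":0,"rz":0,"gripper":1}]}}

```text
time: 14.32
position: [0.5687, -0.1941, 0.1265]
orientation: [[-0.997, 0.076, 0.001], [0.076, 0.997, -0.0], [-0.001, -0.0, -1.0]]
contact_force: [0.6, -0.7, -2.0]
grip_width: 0.0206
```

```bash
python3 -c "
from h import *
plan([.569,-.193,.122],85.6)
p=state()['position'];t=p[2]-.0489
print('tip z',t)
im=grab_frame('scene'); cv2.imwrite('pics/scene12.png',im); crop(im,235,225,285,280,10,'pics/scene12c.png')
# overlay expected outline of tip disc/ neck for candidates if tip centred at scene hole pos
H=back('scene',(258.7,263.9),.063); a=np.linspace(0,2*np.pi,40)
big=cv2.resize(im[225:280,235:285],None,fx=10,fy=10,interpolation=cv2.INTER_CUBIC)
def dr(z,r,col):
    q=proj('scene',np.stack([H[0]+r*np.cos(a),H[1]+r*np.sin(a),0*a+z],1)); cv2.polylines(big,[((q-[235,225]+.5)*10).astype(np.int32)],True,col,1)
dr(.063,.007,(0,255,0)); dr(t,.007,(0,0,255)); dr(t+.032,.007,(0,0,255)); dr(.063,.0165,(0,255,0))
cv2.imwrite('pics/ov12.png',big)
im=grab_frame('top'); cv2.imwrite('pics/top12.png',im); crop(im,370,190,430,240,10,'pics/top12c.png')
"
```

```text
t 14.3167 pos [ 0.5687 -0.1941  0.1265] w 0.020551605311175013 F [ 0.5775 -0.7408 -2.0171] total shift shares [-0.0007  0.0038  0.0151] rows>= 0.11245436157639624
rot shares [-0.0001  0.0003  0.0002] deg [-0.0219  0.0557  0.0286]
tip z 0.07764101008593197
```

View pics/ov12.png

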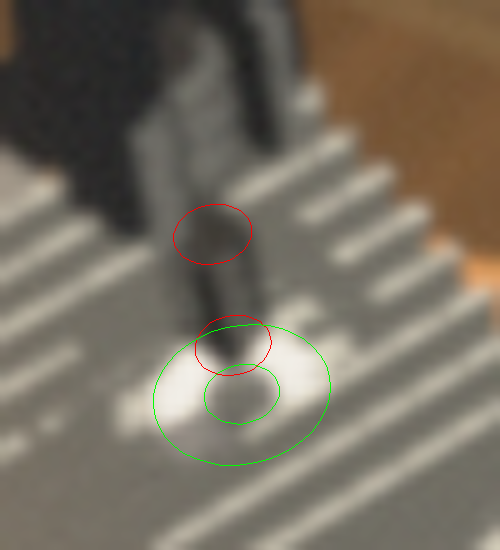

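View pics/top12c.png

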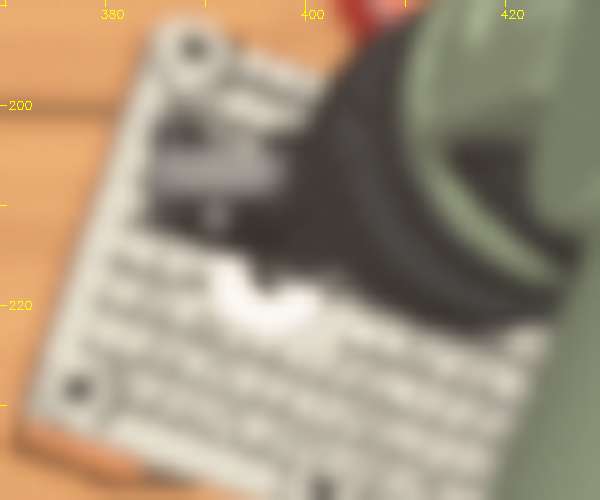

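```bash
python3 -c "
from h import *
a=cv2.imread('pics/scene0.png').astype(float);b=cv2.imread('pics/scene12.png').astype(float)
d=np.abs(a-b).max(2)
np.set_printoptions(linewidth=200)
print('cols 248..268'); 
for y in range(248,268): print(y,d[y,248:269].astype(int))
big=cv2.resize(np.clip(d*2,0,255).astype(np.uint8)[225:280,235:285],None,fx=10,fy=10,interpolation=cv2.INTER_CUBIC); cv2.imwrite('pics/d12.png',big)
a=cv2.imread('pics/top0.png').astype(float);b=cv2.imread('pics/top12.png').astype(float)
d=np.abs(a-b).max(2)
cv2.imwrite('pics/dt12.png',cv2.resize(np.clip(d*2,0,255).astype(np.uint8)[190:240,370:430],None,fx=10,fy=10,interpolation=cv2.INTER_CUBIC))
"
```

```text
cols 248..268
248 [39 32 31 46 53 55 55 45 41 36 34 24  7 10 12 11 12 11 15 12 15]
249 [ 7 13 34 35 32 35 35 32 36 32 34 30  9  8 11 13 13 13 15 14 13]
250 [14  9  3  9 16 23 30 30 29 21 22 28 13  7 13 11 13 14 12 16 17]
251 [19 13 10  2 12 20 31 33 24 12 15 24 17  3 11 14 14 13 13 14 16]
252 [14 13  9  2 11 22 36 44 27 15 14 24 21  4  7 15 15 17 13 13 14]
253 [16 11 10  3  8 19 35 51 32 17 16 21 23  3 15 13 13 16 13 13 15]
254 [13 13 13  4  5  9 28 47 43 24 18 24 25  6  8 16 19 15 14 13 15]
255 [12 13 12  8  1 11 24 47 52 34 26 30 29 14  8 19 20 21 20 15 14]
256 [14 13 13 12  4  9 25 50 62 45 24 25 36 29  5 20 21 22 17 18 16]
257 [15 11 11  9  2 19 35 60 78 71 62 60 68 48  9 18 21 17 14 14 15]
258 [ 13  15  14  12   1  13  38  78 119 133 120 108  84  42   3  20  23  16  16  16  18]
259 [ 15  13  15  14  10   1  34  92 144 163 147 112  56   8  13  20  23  24  20  24  23]
260 [ 14  12  16  17  19  17   4  49 105 143 134  84  26  10  17  15  19  21  23  24  22]
261 [14 14 18 19 21 17 11  2 43 83 75 31  7 22 20 16 16 19 23 25 23]
262 [14 16 17 23 20 16 16 16  7 10  9  4 15 22 23 18 15 21 21 25 19]
263 [17 19 24 22 16 16 18 24 21 16 14 15 15 17 24 23 18 21 23 24 19]
264 [19 22 22 20 17 17 20 20 15 16 12 13 17 18 21 23 24 21 24 21 18]
265 [23 24 22 19 14 10  4  6  8 14 13 13 14 17 20 23 24 21 16 13 12]
266 [20 21 20 13  2 19 43 42 18  2  3  8 11 18 18 20 17 15 14 12 16]
267 [ 4  4  5 16 43 65 77 76 60 38 26  8  9 19 20 17 13 13 14 13 14]
```

View pics/d12.png

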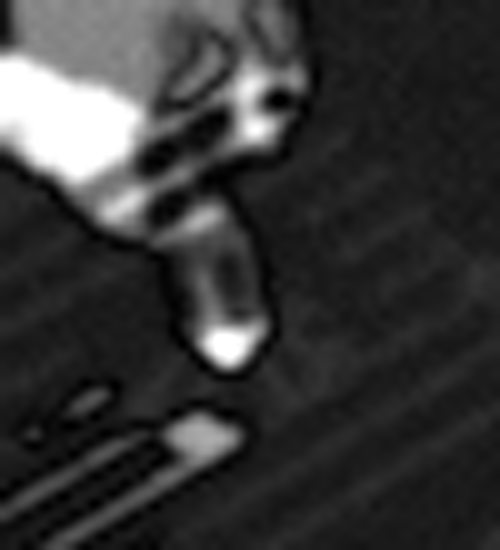

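View pics/dt12.png

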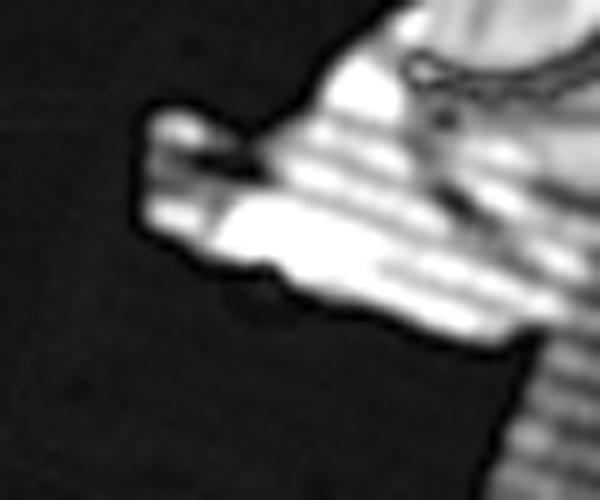

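In the difference image, the tip outline is centred at about (257.4,258.7). A tip centred over the hole would appear at (257.8,259.0), so it is centred within about 1 mm in the scene view. The absolute top estimate suggests about 2 mm toward -y, so I'll split the difference and lower by 4 mm.

Call:
{"api": "drive_tool", "payload": {"steps": [{"dx":0,"dy":0.003,"dz":0.007,"rx":0,"ry":0,"rz":0,"gripper":1},{"dx":0,"dy":0,"dz":0.007,"rx":0,"ry":0,"rz":0,"gripper":1},{"dx":0,"dy":0,"dz":0,"rx":0,"ry":0,"rz":0,"gripper":1},{"dx":0,"dy":0,"dz":0,"rx":0,"ry":0,"rz":0,"gripper":1},{"dx":0,"dy":0,"dz":0,"rx":0,"ry":0,"rz":0,"gripper":1}]}}

```text
time: 14.83
position: [0.5683, -0.193, 0.1217]
orientation: [[-0.997, 0.076, -0.0], [0.076, 0.997, 0.0], [0.0, 0.0, -1.0]]
contact_force: [-0.7, 0.2, -0.5]
grip_width: 0.0201
```

Call:
{"api": "drive_tool", "payload": {"steps": [{"dx":0,"dy":0,"dz":0,"rx":0,"ry":0,"rz":0,"gripper":1},{"dx":0,"dy":0,"dz":0,"rx":0,"ry":0,"rz":0,"gripper":1},{"dx":0,"dy":0,"dz":0,"rx":0,"ry":0,"rz":0,"gripper":1},{"dx":0,"dy":0,"dz":0,"rx":0,"ry":0,"rz":0,"gripper":1},{"dx":0,"dy":0,"dz":0,"rx":0,"ry":0,"rz":0,"gripper":1}]}}

```text
time: 15.25
position: [0.5684, -0.193, 0.1218]
orientation: [[-0.997, 0.076, 0.0], [0.076, 0.997, -0.0], [-0.0, -0.0, -1.0]]
contact_force: [-0.1, 0.3, -1.5]
grip_width: 0.021
```

```bash
python3 -c "
from h import *
plan([.569,-.193,.122],85.6)
p=state()['position'];t=p[2]-.0489
print('tip z',t,'qd',np.abs(state()['qd']).max())
im=grab_frame('scene'); cv2.imwrite('pics/scene13.png',im)
d=np.abs(cv2.imread('pics/scene0.png').astype(float)-im).max(2); d=np.clip(d*2,0,255).astype(np.uint8)
H=back('scene',(258.7,263.9),.063); a=np.linspace(0,2*np.pi,40); out=[]
for src in (im,cv2.merge([d,d,d])):
  big=cv2.resize(src[225:280,245:275],None,fx=10,fy=10,interpolation=cv2.INTER_CUBIC)
  for z,r,c in((.063,.007,(0,255,0)),(t,.007,(0,0,255))):
    q=proj('scene',np.stack([H[0]+r*np.cos(a),H[1]+r*np.sin(a),0*a+z],1)); cv2.polylines(big,[((q-[245,225]+.5)*10).astype(np.int32)],True,c,1)
  out.append(big)
cv2.imwrite('pics/ov13.png',np.hstack(out))
im=grab_frame('top'); cv2.imwrite('pics/top13.png',im)
"
```

```text
t 15.25 pos [ 0.5684 -0.193   0.1218] w 0.020975850531740968 F [-0.1005  0.2587 -1.4801] total shift shares [-0.0021  0.0003 -0.0006] rows>= 0.016202931002242783
rot shares [-0.      0.      0.0002] deg [-0.0012  0.0029  0.0292]
tip z 0.07291260472950414 qd 0.0010483198444422338
```

View pics/ov13.png

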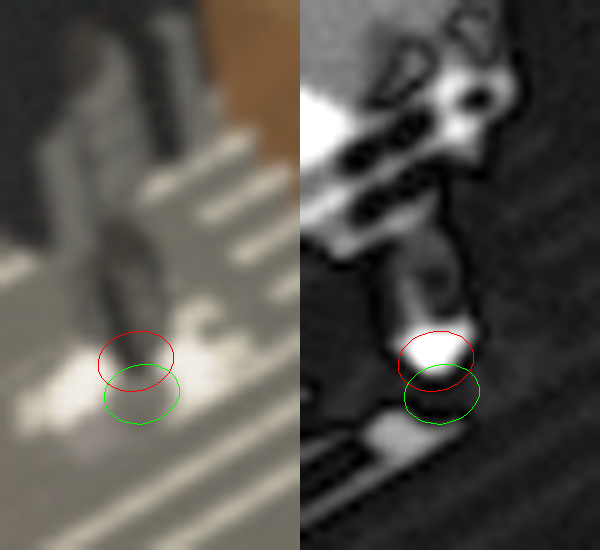

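View pics/scene13.png

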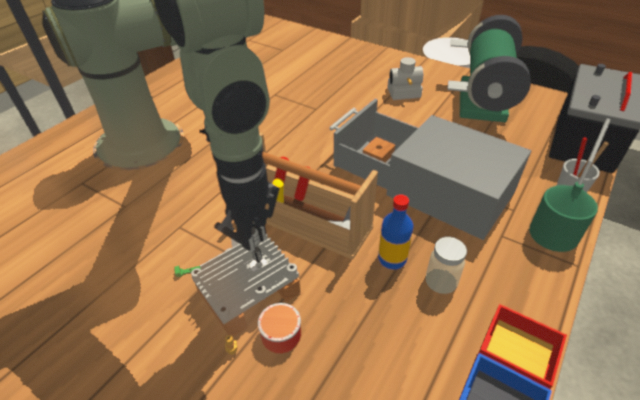

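The tip's side edges are centred on the expected outline (both centres at about 436 in the overlay), and the estimated height is 10 mm above the mouth. The arm is still and the bench is undisturbed, so I'm handing in.

```bash
python3 -c "
from h import *
hand_in(); s=state(); print(s['time'],s['position'],s['grip_width'])"
```

```text
the job is handed in; nothing more can be done
the job is handed in; nothing more can be done
```

The job is handed in. The chaser is held still and upright over the spark plug hole, its tip about 10 mm above the mouth.

I pulled the drawer open about 148 mm by its handle. I then gripped the chaser by its knurled body and lifted it straight out. It went over the tote with its tip at about z = 0.22 m, then down to the hole.

**Last checks**
- **Pose:** the tip is at about z = 0.073 m, worked out from the arm pose when I gripped the chaser. The tool is vertical and the joint speeds are about 0.001 rad/s.
- **Grip:** the fingers are 21 mm open on the 22 mm body, set to grip at 50 N.
- **Centring:** the scene camera shows the tip within about 1–2 mm of the hole's axis.
- **Other things:** in the last scene picture the tin, bottle, lever and brass jet holder look unmoved. The arm hides the white insulator there, but it was in place in the top view partway through.

**What disagreed or went wrong**
- **Cameras:** the two put the hole about 5 mm apart, so I aimed near their average. The gripper hid the tip from the top camera, so only the scene camera confirms the centring.
- **Tip end in the scene view:** in the last picture the tip's lower edge is dark against the dark hole, so its position toward and away from that camera is less certain than sideways.
- **Handle grasp:** part of the gripper pressed on the cabinet's edge as I came down on the handle. The wrist force read up to about 60–70 N, under its 120 N limit. The limit on the arm or gripper body pressing on something is 40 N. I can't tell whether the part that touched counts as the body, so that limit may have been passed.

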